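Put the stain jar away in the finish cupboard

ROBOT

A 6-joint arm with a two-finger parallel gripper is mounted at the origin on the work surface. World frame = base frame: x ahead of the robot, y to its left, z up, the work surface at z = 0. Lengths are in m, angles in rad, forces in N, time in s.
With the tool pointing down it reaches from about 0.375 to 0.9 m from the base axis. Payload 3.1 kg.
Tool frame: the origin (TCP) lies at the very end of the fingers, on their centre line; the grasp point (between the pads) lies r.pinch_z behind it (r.pinch_z is the distance from the TCP to the grasp point, in m); z points along the fingers, x is the direction in which the jaws open and shut, and the axes are right-handed (so a half turn about z gives the same grasp; the last joint's range is limited). The gripper opens to 85 mm and grips with 20 to 120 N. Pads are 22 mm wide; open, the fingers measure 114 mm over their backs; the gripper's body (76 mm by 85 mm) begins 54 mm behind the grasp point. The pads swing forward as they close: fully open they stand 13 mm farther back than shut.
Start: joints at [-1.315, 0.527, 1.433, -0, 1.181, -0.178], TCP at [0.263, -0.567, 0.231] pointing down, gripper open.
Joint ranges: [-3.08, 3.08], [-0.75, 2.2], [0.22, 2.44], [-1.43, 4.57], [0, 2.65], [-2.85, 2.85]. Speed limits (rad/s): [2.79, 2.79, 3.14, 3.14, 3.14, 3.14].

INTERFACE

Orientations are given as a unit quaternion [w, x, y, z].
In Python, from plant import sense, vision, r gives the robot as it stands. The module is installed in compiled form; this text tells all that it offers.
- The arm moves only by the tool play_rows, never from a script. Its argument "motion" is a list of rows, each a list of 3 entries, a list of its own where there are three numbers: the shift along the tool's x, y, z in units of 0.3 m (1.0 is 0.3 m), then the turn, a rotation vector about the tool's x, y, z in units of 0.5 rad (1.0 is 0.5 rad), then the opening, from 0 (shut) to 1 (fully open). In form: [[[dx, dy, dz], [rx, ry, rz], grip], ...]. A call has 1 to 5 rows; each row is the pose to reach, as a shift and turn from the pose measured when the call began, along the tool's axes at that moment; what a row does not reach only later rows make up. A row lasts 1/8 s, in which the tool goes at most 62.5 mm and 10.7 degrees, less where a joint would pass 70% of its speed; a pose out of reach is approached as far as the arm can. A call with a number of a shift or a turn outside -1 to 1 is refused whole. A call with a gripper value outside its range is refused whole. The fingers move at their own pace and stop on an object; "squeeze" is the grip in N (left out, the last holds). Time passes only in rows, so rows that repeat a pose let the fingers close. It gives the time, the measured TCP pose, the force and the opening at its end, in the units of the state.
- sense(): the state, without advancing time (a new reading comes with each control period).
- vision.capture(name): name is "scene" or "top" or "wrist"; returns (picture, depth): 480x640x3 uint8, red, green, blue; 480x640 float32, m along the optical axis (not along the pixel's ray), 0 where there is no reading.
- vision.calibration(name): a dict with "mtx" (3x3 intrinsics, pixels), "distortion" ([k1, k2, p1, p2, k3] as OpenCV has them; the pictures are not rectified), "eye" and "orientation" of the camera in the world; the wrist camera has in their place "hand_eye" (4x4, takes a point from camera to tool coordinates, whose origin is the TCP and whose axes are the tool frame's). Camera axes: x right, y down, z forward; pixel columns grow to the right and rows downward; lengths in m; the calibration is good to about 2 mm. A picture is of the moment at which its call begins: read the wrist's pose just before it. calibration takes no time and is no camera call.
- r.job_done(): hands the job in, once; it reports no verdict.
The state is a dict: "time_s": time; "q": joint angles; "qd": joint speeds; "effort": joint torques, N m; "position": TCP position; "tcp_rot": TCP orientation; "force": force on the tool from outside, world axes, zero at the start; "torque": the same for the moment, N m; "gripper_width": finger opening in m.
Only numpy, scipy, OpenCV 4.12 (cv2) and the standard library are available. Lean on these libraries where they do the work, as an engineer would, in place of code of your own. Each camera call takes 0.05 s, during which the arm holds its last target.

TASK

Pull the little cupboard's door open through its roller catch, stand the amber jar of wood stain upright in the rack on the inside of the door, and push the door shut until the catch snaps and holds it. Ease the door home without ramming it against its stop, do not tip the jar over, and leave the wax tin, the figurine and the mallet where they are.

Things in the scene. Friction and masses are not known exactly. Their poses are not given: they have to be found in the camera images.
- cupboard: Small bench-top wooden cupboard, fixed to the bench, 160 deep (its x) x 240 wide (its y) x 200 mm high. Origin: centre of its underside. Its front faces its own -x, towards the robot. One door, hinged at its +y (left) side, covers the whole front.
- door (a joint): Hinge of the cupboard door, rad, vertical axis: near 0 when shut, grows as the free edge swings out towards the robot and round to its left; 1.57 is square to the front, end of travel 1.75. Light drag: the door stays where it is left. Home (against the stop) lies anywhere from 0 to 0.008, different at each start. Left short of the catch the door springs back to 0.04 or more.
- door_catch (a point): Sprung roller catch inside the cupboard by the door's free edge, 206 mm from the hinge axis (point fixed to the cupboard). At the handle 8 to 14 N pull the door out of it. Shutting takes 13 to 23 N, felt from 9 mm before home; 3 mm before home the push drops to nothing and the spring snaps the door in against a firm rubber stop. Over 35 N on the stop is ramming.
- door_hinge (a point): Point on the hinge axis at bench height; frame turns with the door; shut, its axes are the cupboard's. In it the door panel (14 mm thick, centred on x = 0, top edge 197 mm up) runs 240 mm along -y to the free edge; -x is the outer face, +x the inner. In the cupboard's frame the axis is at x = -87, y = +120 mm.
- door_handle (a point): Middle of the dark steel bar handle on the door's outer face: level round bar, 10 mm thick, 90 mm long (along the door's y), 180 mm above the bench, 35 mm clear of the door's face, a leg to the door at each end. In the hinge point's frame at x = -47, y = -165 mm; turns with the door. Can be pinched from above across the bar.
- rack (a point): Centre of the floor of the wooden rack on the door's inner face, 70 mm above the bench; in the hinge point's frame at x = +39, y = -115 mm; turns with the door. Inside 64 mm across (x, door face to lip) and 132 mm long (y); lip and ends stand 40 mm above its floor. The door's top edge is 127 mm above its floor; shut, the cupboard's roof is 118 mm above it.
- stain: Amber glass jar of wood stain with a white lid and a paper label, loose, upright: 52 mm across, 105 mm high, about 0.2 kg; the lid is 46 mm across and takes the top 16 mm. Origin: centre of its underside, z up.
- wax: Round wax tin, bystander: aluminium with a green band, 60 mm across, 55 mm high, loose. Origin: centre of its underside.
- figurine: Plain carved wooden figurine, bystander, 65 mm across, 160 mm high, loose, upright. Origin: centre of its underside.
- mallet: Carver's round wooden mallet lying on its side, bystander: 230 mm long along its x, head 68 mm across at +x, loose. Origin: at bench level below its middle.
Mind the look-alikes: they are no part of the job. Of the things that look like the stain, take the one that is nearest to the robot's base at the start.

How it is judged:
On the way, in this order (a step that is already met when the one before it is completed fails the run):
1. the door is pulled open, out of its catch (value of joint door above 0.5 rad), for 0.1 s.
2. the jar stands upright in the door rack, let go, with the door still open (z of stain in the frame of rack between -0.004 and 0.006 m and x of stain in the frame of rack between -0.02 and 0.02 m and y of stain in the frame of rack between -0.055 and 0.055 m and angle between stain's own z axis and vertical below 0.15 rad and contact force between stain and the fingers below 0.1 N and value of joint door above 0.3 rad), for 0.2 s.
3. the door is shut past its catch (value of joint door below 0.012 rad), for 0.2 s.
At the end, for the whole second after the job is handed in: The door is held shut by its catch (joint below 0.012 rad, at rest) and the stain jar stands in the door rack, on its floor, upright within 0.15 rad and at rest (value of joint door below 0.012 rad and velocity of joint door between -0.05 and 0.05 rad/s and z of stain in the frame of rack between -0.004 and 0.006 m and x of stain in the frame of rack between -0.02 and 0.02 m and y of stain in the frame of rack between -0.055 and 0.055 m and angle between stain's own z axis and vertical below 0.15 rad and linear speed of stain below 0.03 m/s); the robot touches nothing.
It fails at once if the door is rammed against its stop (more than 35 N on the stop) (contact force between catch_c0 and door_c0 above 35 N).
It fails at once if the stain jar is tipped over (angle between stain's own z axis and vertical above 0.6 rad).
It fails at once if the wax tin is moved (distance of wax from where it was at the start of the episode above 0.03 m).
It fails at once if the figurine is moved (distance of figurine from where it was at the start of the episode above 0.03 m).
It fails at once if the mallet is moved (distance of mallet from where it was at the start of the episode above 0.03 m).
It also fails if it takes over 72 s, if anything falls off the work surface, if the arm or the gripper's body presses on something with over 40 N, if the wrist force passes 120 N, or if a joint passes its speed limit or range.

## Working session

There is one attempt and no reset: what is moved stays moved. The work goes in short steps, Python scripts to look and compute and a tool call to move; the robot and the scene stay as the last step left them, time stands still between calls to the robot, and variables do not carry over. Pictures are saved under pics/ and viewed, and the job is handed in when it is done.

Besides the shell and the picture viewer there is one more tool, called after "Call:" as name(argument=value, ...) on one line, values as JSON. play_rows: Moves the arm, as the interface text tells. Shifts and turns lie within -1 to 1; 1 stands for 0.3 m of shift or 0.5 rad of turn. Its arguments: {"type":"object","properties":{"motion":{"type":"array"},"squeeze":{"type":"number"}},"required":["motion"]}

```bash
mkdir -p pics; python3 - <<'E'
from plant import sense, vision, r
import cv2, numpy as np
s=sense(); print({k:(np.round(v,4).tolist() if not isinstance(v,float) else v) for k,v in s.items()}, r.pinch_z)
for n in ["scene","top"]:
    p,d=vision.capture(n); cv2.imwrite(f"pics/{n}0.png",p[:,:,::-1]); np.save(f"{n}0.npy",d)
    print(n,vision.calibration(n))
print(vision.calibration("wrist"))
E
```

```text
{'time_s': 0.0, 'q': [-1.3155, 0.5285, 1.4339, 0.0, 1.1814, -0.1785], 'qd': [-0.0002, -0.0019, 0.0, -0.0031, 0.001, 0.0001], 'effort': [-0.0004, -44.2357, -17.8024, -0.0003, 0.0087, 0.0], 'position': [0.2625, -0.5664, 0.2303], 'tcp_rot': [-0.0008, 0.8427, -0.5384, -0.0008], 'force': [0.4586, -0.8574, 0.0917], 'torque': [-0.0406, 0.0057, 0.0029], 'gripper_width': 0.08522007799649306} 0.0187
scene {'mtx': array([[474.9236817 ,   0.        , 317.74162675],
       [  0.        , 474.9236817 , 233.27786441],
       [  0.        ,   0.        ,   1.        ]]), 'distortion': array([-0.00765555,  0.        ,  0.        ,  0.        ,  0.        ]), 'eye': array([1.49211074, 0.38874288, 1.00270339]), 'orientation': array([-0.23409705,  0.51284856,  0.75579869, -0.33309648])}
top {'mtx': array([[620.20410763,   0.        , 328.6430022 ],
       [  0.        , 620.20410763, 242.09364074],
       [  0.        ,   0.        ,   1.        ]]), 'distortion': array([-0.00945817,  0.        ,  0.        ,  0.        ,  0.        ]), 'eye': array([0.39954662, 0.05825994, 1.58188003]), 'orientation': array([-0.0350584 ,  0.70911477, -0.70328435,  0.03630813])}
{'mtx': array([[337.15894114,   0.        , 318.60470476],
       [  0.        , 337.15894114, 242.60263863],
       [  0.        ,   0.        ,   1.        ]]), 'distortion': array([-0.01461796,  0.        ,  0.        ,  0.        ,  0.        ]), 'hand_eye': array([[ 9.99999943e-01,  2.54283704e-04, -2.19943953e-04,
        -1.24422651e-04],
       [-1.69956214e-04,  9.46781482e-01,  3.21876989e-01,
        -8.24441228e-02],
       [ 2.90086935e-04, -3.21876934e-01,  9.46781472e-01,
        -1.43100502e-01],
       [ 0.00000000e+00,  0.00000000e+00,  0.00000000e+00,
         1.00000000e+00]])}
```

View pics/scene0.png

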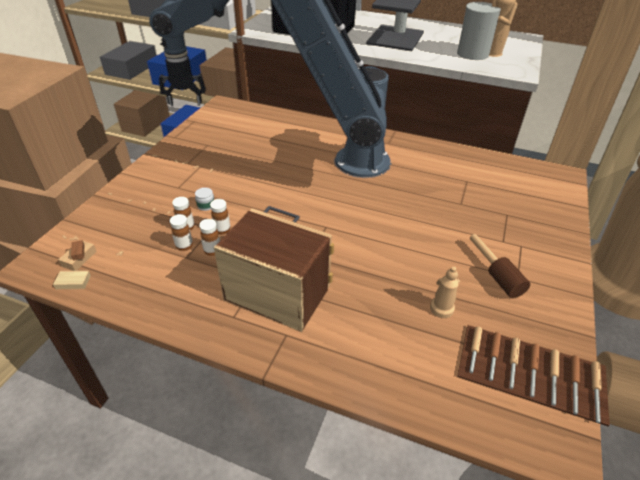

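View pics/top0.png

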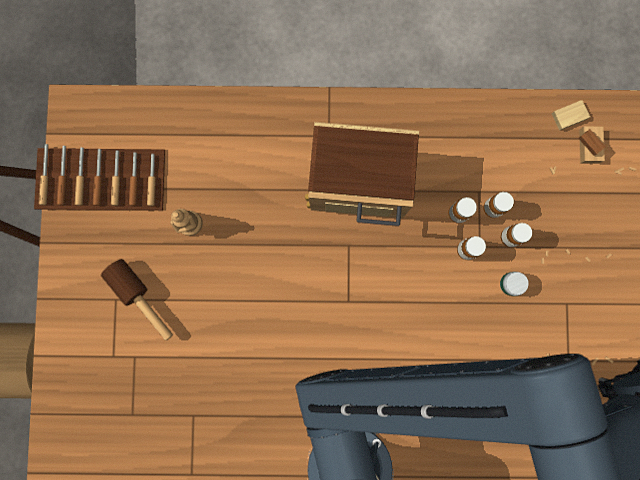

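The four lidded jars in the top view are at (465,208), (501,203), (518,234) and (473,246). The wax tin is at (515,284), the figurine at (185,221) and the mallet at (137,298). Next I'll measure them.

```bash
cat > h.py <<'E'
from plant import sense, vision, r
import cv2, numpy as np
from scipy.spatial.transform import Rotation as R
def RQ(q): return R.from_quat([q[1],q[2],q[3],q[0]])
def campose(n,s=None):
    c=vision.calibration(n)
    if n=="wrist":
        s=s or sense(); T=np.eye(4);T[:3,:3]=RQ(s["tcp_rot"]).as_matrix();T[:3,3]=s["position"]
        T=T@c["hand_eye"]; return c,T[:3,3],T[:3,:3]
    return c,np.array(c["eye"]),RQ(c["orientation"]).as_matrix()
def onplane(n,px,z,s=None):
    c,e,M=campose(n,s)
    u=cv2.undistortPoints(np.array(px,float).reshape(-1,1,2),c["mtx"],c["distortion"])[:,0]
    d=np.c_[u,np.ones(len(u))]@M.T
    return e+d*((z-e[2])/d[:,2:3])
def proj(n,P,s=None):
    c,e,M=campose(n,s)
    return cv2.projectPoints((np.array(P,float).reshape(-1,3)-e)@M,np.zeros(3),np.zeros(3),c["mtx"],c["distortion"])[0][:,0]
def depthpts(n,d,s=None):
    c,e,M=campose(n,s)
    v,u=np.mgrid[0:480,0:640]; p=np.c_[u.ravel(),v.ravel()].astype(float)
    un=cv2.undistortPoints(p.reshape(-1,1,2),c["mtx"],c["distortion"])[:,0]
    P=np.c_[un,np.ones(len(un))]*d.reshape(-1,1)
    return (P@M.T+e).reshape(480,640,3)
E
cat > a.py <<'E'
from h import *
p=cv2.imread("pics/top0.png"); d=np.load("top0.npy")
hsv=cv2.cvtColor(p,cv2.COLOR_BGR2HSV)
m=((hsv[...,1]<60)&(hsv[...,2]>150)).astype(np.uint8)*255
m[:150]=0; m[330:]=0;m[:,:420]=0
n,l,st,ce=cv2.connectedComponentsWithStats(m)
P=depthpts("top",d)
for i in range(1,n):
    if st[i,4]>60:
        z=np.median(P[l==i][:,2]); w=onplane("top",[ce[i]],0.105)[0]
        print(ce[i].round(1),st[i],round(float(z),3),w.round(4),"dist",np.hypot(*w[:2]).round(3))
# cupboard roof
m=((P[...,2]>0.185)&(P[...,2]<0.215)).astype(np.uint8)*255; m[330:]=0;m[100:,440:]=0
n,l,st,ce=cv2.connectedComponentsWithStats(m)
for i in range(1,n):
    if st[i,4]>60:
        pts=P[l==i]; print(st[i],np.median(pts[:,2]))
        rect=cv2.minAreaRect((pts[:,:2]*1000).astype(np.float32)); print(rect, cv2.boxPoints(rect))
cv2.imwrite("pics/c.png",cv2.resize(p[110:320,290:560],None,fx=2.9,fy=2.8,interpolation=cv2.INTER_CUBIC))
for nm,u in (("fig",(185,221)),("wax",(515,284)),("mal",(137,298)),("mal2",(170,336)),("malhead",(105,272))): print(nm,P[u[1],u[0]].round(3))
E
python3 a.py
```

```text
[503.4 201.1] [493 192  21  19 300] 0.106 [ 0.6521 -0.3647  0.105 ] dist 0.747
[466.3 206.6] [457 197  20  20 302] 0.105 [ 0.6379 -0.2748  0.105 ] dist 0.695
[521.8 232.1] [512 223  20  19 307] 0.106 [ 0.5772 -0.4073  0.105 ] dist 0.706
[505.2 236.3] [502 227  12  19  73] 0.044 [ 0.5666 -0.3671  0.105 ] dist 0.675
[475.5 245.6] [466 236  20  20 305] 0.106 [ 0.5436 -0.2955  0.105 ] dist 0.619
[515.8 283.1] [504 272  25  23 445] 0.056 [ 0.4547 -0.3901  0.105 ] dist 0.599
[ 308  123  111  103 8194] 0.20068704213326316
((696.3489990234375, -18.672042846679688), (240.08831787109375, 221.38206481933594), 85.47846984863281) [[ 576.53894 -129.61641]
 [ 797.23206 -147.06879]
 [ 816.15906   92.27232]
 [ 595.46594  109.7247 ]]
fig [0.596 0.399 0.116]
wax [ 0.454 -0.401  0.061]
mal [0.413 0.528 0.046]
mal2 [0.32  0.444 0.044]
malhead [0.475 0.604 0.062]
```

View pics/c.png

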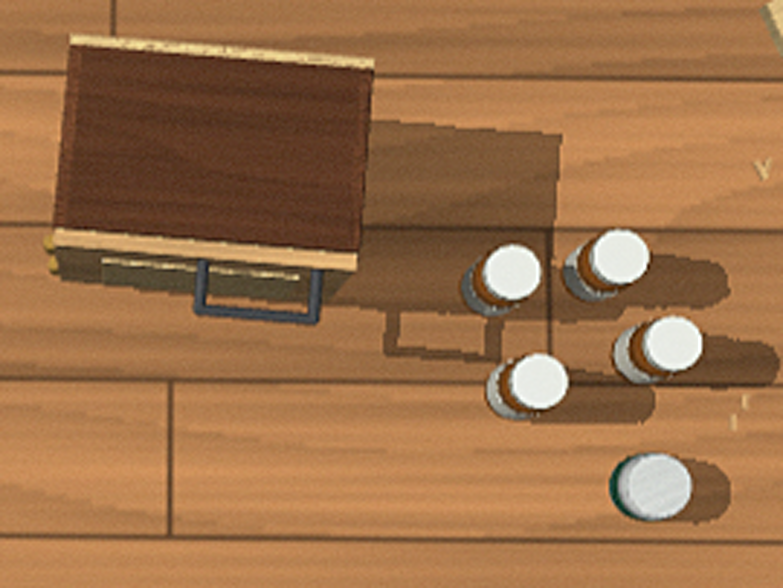

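The target is the jar at (475,246), which lies nearest to the base at 0.619 m; the next nearest is 0.695 m. The crop shows it as a white-lidded amber jar at (530,380). Now I'll refine the cupboard pose.

```bash
cat > b.py <<'E'
from h import *
p=cv2.imread("pics/top0.png"); d=np.load("top0.npy"); P=depthpts("top",d)
box=np.zeros((480,640),bool); box[110:235,290:440]=True
for lo,hi in ((.193,.21),(.15,.192)):
    m=(box&(P[...,2]>lo)&(P[...,2]<hi)).astype(np.uint8)
    pts=P[m>0]; rect=cv2.minAreaRect((pts[:,:2]*1000).astype(np.float32)); print(lo,len(pts),rect); 
    b=cv2.boxPoints(rect); print(b.round(1))
# brown roof outline by colour -> edges
hsv=cv2.cvtColor(p,cv2.COLOR_BGR2HSV)
m=(box&(P[...,2]>.193)&(P[...,2]<.21)).astype(np.uint8)*255
m=cv2.morphologyEx(m,cv2.MORPH_OPEN,np.ones((5,5)))
c=max(cv2.findContours(m,0,2)[0],key=cv2.contourArea)
q=cv2.approxPolyDP(c,5,True)[:,0]; print(q, onplane("top",q,.2).round(4))
# handle pixels dark steel
m=(box&(hsv[...,2]<110)&(hsv[...,0]>90)&(hsv[...,0]<130)&(np.arange(480)[:,None]>195)).astype(np.uint8)
ys,xs=np.nonzero(m); print(len(xs),xs.min(),xs.max(),ys.min(),ys.max())
pw=onplane("top",np.c_[xs,ys],.18); bar=pw[pw[:,0]<np.quantile(pw[:,0],.6)]
print("hand",cv2.minAreaRect((pw[:,:2]*1000).astype(np.float32)),cv2.boxPoints(cv2.minAreaRect((pw[:,:2]*1000).astype(np.float32))))
E
python3 b.py
```

```text
0.193 7952 ((704.6895141601562, -19.33160400390625), (240.08831787109375, 204.6488800048828), 85.47846984863281)
[[ 593.2 -130.9]
 [ 797.2 -147.1]
 [ 816.2   92.3]
 [ 612.1  108.4]]
0.15 696 ((694.96923828125, -14.788787841796875), (246.66696166992188, 219.20196533203125), 86.00155639648438)
[[ 577.  -130.2]
 [ 795.7 -145.5]
 [ 812.9  100.6]
 [ 594.2  115.9]]
[[314 123]
 [309 196]
 [352 201]
 [356 190]
 [360 196]
 [354 201]
 [365 201]
 [370 191]
 [378 203]
 [396 205]
 [398 198]
 [398 205]
 [405 200]
 [412 206]
 [406 200]
 [413 199]
 [418 131]] [[ 0.8128  0.0921  0.2   ]
 [ 0.6437  0.1016  0.2   ]
 [ 0.6331  0.0045  0.2   ]
 [ 0.6584 -0.0045  0.2   ]
 [ 0.6447 -0.0135  0.2   ]
 [ 0.6332 -0.      0.2   ]
 [ 0.6334 -0.0248  0.2   ]
 [ 0.6563 -0.0361  0.2   ]
 [ 0.6291 -0.0542  0.2   ]
 [ 0.6249 -0.0947  0.2   ]
 [ 0.6409 -0.0993  0.2   ]
 [ 0.6249 -0.0993  0.2   ]
 [ 0.6365 -0.1151  0.2   ]
 [ 0.6229 -0.1308  0.2   ]
 [ 0.6365 -0.1174  0.2   ]
 [ 0.6389 -0.1332  0.2   ]
 [ 0.7962 -0.1455  0.2   ]]
174 357 400 204 224
hand ((606.3135375976562, -57.12311935424805), (97.14677429199219, 41.2160530090332), 86.04271697998047) [[ 582.40247   -104.15848  ]
 [ 623.52026   -107.002914 ]
 [ 630.2246     -10.087761 ]
 [ 589.1068      -7.2433243]]
```

```bash
cat >> h.py <<'E'
TH=-0.070; HINGE=np.array([0.6463,0.1047])
def Ryaw(a): return R.from_matrix(np.array([[np.cos(a),np.sin(a),0],[np.sin(a),-np.cos(a),0],[0,0,-1.]]))
def rel(x,y,z,yaw,s=None):
    s=s or sense(); Q=RQ(s["tcp_rot"])
    sh=Q.inv().apply(np.array([x,y,z])-s["position"])/0.3
    rv=(Q.inv()*Ryaw(yaw)).as_rotvec()/0.5
    return sh.round(3).tolist(),rv.round(3).tolist()
def show(*ts):
    s=sense()
    xa=RQ(s["tcp_rot"]).apply([1,0,0])
    print("t",s["time_s"],"pos",np.round(s["position"],4),"yaw",round(float(np.arctan2(xa[1],xa[0])),4),"F",np.round(s["force"],1),"w",round(s["gripper_width"],4),"q6",np.round(s["q"][5],2))
    for t in ts: print(t,"->",rel(*t,s=s))
def doorpt(px,py,phi):
    a=TH-phi; return HINGE+np.array([[np.cos(a),-np.sin(a)],[np.sin(a),np.cos(a)]])@[px,py]
E
python3 - <<'E'
from h import *
show((0.43,-0.31,0.27,-0.6),(.589,-.0565,.27,-.07))
E
```

```text
t 0.1 pos [ 0.2626 -0.5664  0.2304] yaw -1.137 F [-0.3 -0.8  0.7] w 0.0855 q6 -0.18
(0.43, -0.31, 0.27, -0.6) -> ([-0.541, -0.866, -0.131], [-0.002, 0.004, -1.074])
(0.589, -0.0565, 0.27, -0.07) -> ([-1.085, -1.702, -0.129], [-0.003, 0.003, -2.134])
```

Call:
play_rows(motion=[[[-0.27,-0.43,-0.13],[0,0,-0.5],1],[[-0.54,-0.86,-0.13],[0,0,-1],0.4],[[-0.54,-0.86,-0.13],[0,0,-1],0.4],[[-0.54,-0.86,-0.13],[0,0,-1],0.4],[[-0.54,-0.86,-0.13],[0,0,-1],0.4]])

```text
time_s: 0.72
position: [0.4293, -0.309, 0.2698]
tcp_rot: [-0.001, 0.95, -0.313, -0.001]
force: [0.3, -0.4, 0.1]
gripper_width: 0.034
```

```bash
python3 - <<'E'
from h import *
show((.57,-.075,.30,-.07))
E
```

```text
t 0.725 pos [ 0.4293 -0.309   0.2698] yaw -0.637 F [ 0.3 -0.4  0.1] w 0.034 q6 -0.2
(0.57, -0.075, 0.3, -0.07) -> ([-0.087, -0.906, -0.099], [-0.004, 0.003, -1.134])
```

Call:
play_rows(motion=[[[-0.04,-0.45,-0.1],[0,0,-0.5],0.4],[[-0.09,-0.9,-0.1],[0,0,-1],0.4],[[-0.09,-0.9,-0.1],[0,0,-1],0.4],[[-0.09,-0.9,-0.1],[0,0,-1],0.4],[[-0.09,-0.9,-0.1],[0,0,-1],0.4]])

```text
time_s: 1.35
position: [0.5692, -0.0727, 0.3001]
tcp_rot: [-0.002, 0.998, -0.067, -0.0]
force: [0.1, -1.0, -0.1]
gripper_width: 0.0339
```

```bash
python3 - <<'E'
from h import *
s=sense(); p,d=vision.capture("wrist"); cv2.imwrite("pics/w1.png",p[:,:,::-1]); np.save("w1.npy",d)
import json; json.dump({k:np.array(v).tolist() for k,v in s.items()},open("w1.json","w"))
show((.589,-.0565,.22,-.07))
hx=doorpt(-.047,-.165,0); print(hx, proj("wrist",[[*hx,.18],[*doorpt(-.047,-.12,0),.18],[*doorpt(-.047,-.21,0),.18]],s))
E
```

```text
t 1.4 pos [ 0.5702 -0.0711  0.3003] yaw -0.1325 F [ 1.  -0.   0.6] w 0.034 q6 -0.19
(0.589, -0.0565, 0.22, -0.07) -> ([0.055, -0.055, 0.268], [-0.01, -0.001, -0.125])
[ 0.58787453 -0.0566086 ] [[339.86328528 213.40752037]
 [337.29533253 155.75445926]
 [342.15896898 265.31980639]]
```

View pics/w1.png

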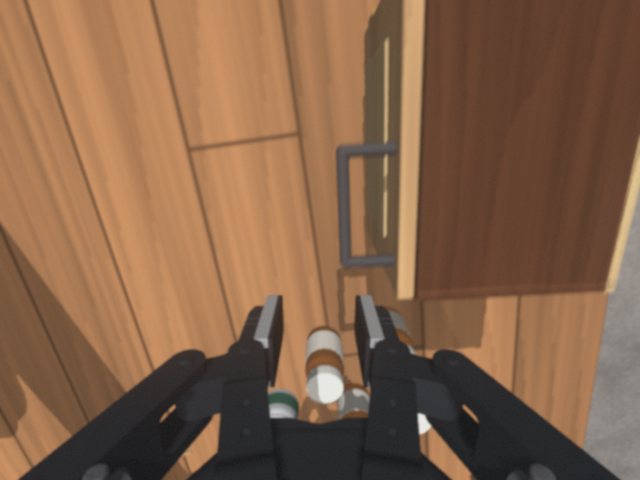

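The handle bar runs from about (343,146) to (347,267), with legs going right to the door. It lies about 4 px right of the prediction. I'll measure it.

```bash
python3 - <<'E'
from h import *
import json
s=json.load(open("w1.json")); p=cv2.imread("pics/w1.png"); hsv=cv2.cvtColor(p,cv2.COLOR_BGR2HSV)
m=((hsv[...,2]<110)&(hsv[...,0]>85)&(hsv[...,0]<140)).astype(np.uint8); m[:120]=0;m[290:]=0;m[:,:325]=0;m[:,420:]=0
n,l,st,ce=cv2.connectedComponentsWithStats(m); i=1+np.argmax(st[1:,4]); print(st[i])
# bar column center per row
pts=[]
for v in range(165,250):
    u=np.nonzero((l[v]==i)&(np.arange(640)<362))[0]
    if len(u): pts.append((u.mean(),v))
w=onplane("wrist",pts,.18,s); f=np.polyfit(w[:,1],w[:,0],1); print("dx/dy",f, "yaw",-np.arctan(f[0]))
ys,xs=np.nonzero(l==i); b=onplane("wrist",np.c_[xs,ys],.18,s); print(b[:,1].min(),b[:,1].max())
yc=(b[:,1].min()+b[:,1].max())/2; print("centre",np.polyval(f,yc),yc)
# door top edges at z=.197 : (400,298)-(415,298) lower end
print(onplane("wrist",[[398,298],[413,298]],.197,s))
E
```

```text
Traceback (most recent call last):
ValueError: attempt to get argmax of an empty sequence
```

```bash
cat > c.py <<'E'
from h import *
import json
s=json.load(open("w1.json")); p=cv2.imread("pics/w1.png"); hsv=cv2.cvtColor(p,cv2.COLOR_BGR2HSV)
print(hsv[200,335:352].tolist())
m=((hsv[...,2]<120)&(hsv[...,1]<90)).astype(np.uint8); m[:120]=0;m[285:]=0;m[:,:325]=0;m[:,420:]=0
n,l,st,ce=cv2.connectedComponentsWithStats(m); i=1+np.argmax(st[1:,4]); print(st[i])
pts=[]
for v in range(165,250):
    u=np.nonzero((l[v]==i)&(np.arange(640)<356))[0]
    if len(u): pts.append((u.mean(),v))
w=onplane("wrist",pts,.18,s); f=np.polyfit(w[:,1],w[:,0],1); print("dx/dy",f, "yaw",-np.arctan(f[0]))
ys,xs=np.nonzero((l==i)&(np.arange(640)[None]<356)); b=onplane("wrist",np.c_[xs,ys],.18,s); print(b[:,1].min(),b[:,1].max())
yc=(b[:,1].min()+b[:,1].max())/2; print("centre",np.polyval(f,yc),yc)
print(onplane("wrist",[[398,298],[413,298]],.197,s))
E
python3 c.py
```

```text
[[13, 125, 163], [13, 122, 151], [13, 108, 128], [12, 78, 102], [10, 43, 88], [10, 27, 86], [0, 23, 89], [0, 17, 92], [5, 17, 91], [0, 17, 90], [4, 23, 89], [8, 24, 84], [7, 28, 83], [8, 52, 88], [12, 95, 110], [13, 115, 138], [13, 124, 160]]
[ 336  120   62  148 2909]
dx/dy [0.07902728 0.59542677] yaw -0.0788633762825197
-0.10423892594833685 -0.004890391531070926
centre 0.5911146710319486 -0.05456465873970389
[[ 0.62646943 -0.12910737  0.197     ]
 [ 0.63864577 -0.13075118  0.197     ]]
```

```bash
sed -i 's/^TH=.*/TH=-0.073; HINGE=np.array([0.650,0.1058])/' h.py; python3 - <<'E'
from h import *
show((.591,-.0555,.215,-.073),(.591,-.0555,.158,-.073))
E
```

```text
t 1.4 pos [ 0.5702 -0.0711  0.3003] yaw -0.1325 F [ 1.  -0.   0.6] w 0.034 q6 -0.19
(0.591, -0.0555, 0.215, -0.073) -> ([0.062, -0.059, 0.285], [-0.01, -0.001, -0.119])
(0.591, -0.0555, 0.158, -0.073) -> ([0.062, -0.058, 0.475], [-0.01, -0.001, -0.119])
```

Call:
play_rows(motion=[[[0.062,-0.058,0.15],[-0.01,0,-0.12],0.4],[[0.062,-0.058,0.26],[-0.01,0,-0.12],0.4],[[0.062,-0.058,0.3],[-0.01,0,-0.12],0.4],[[0.062,-0.058,0.38],[-0.01,0,-0.12],0.4],[[0.062,-0.058,0.47],[-0.01,0,-0.12],0.4]])

```text
time_s: 2.02
position: [0.5919, -0.0566, 0.1599]
tcp_rot: [0.0, 0.999, -0.037, 0.002]
force: [-0.3, -0.6, 0.7]
gripper_width: 0.0348
```

```bash
python3 - <<'E'
from h import *
show((.591,-.0555,.158,-.073))
p,d=vision.capture("wrist"); cv2.imwrite("pics/w2.png",p[:,:,::-1])
E
```

```text
t 2.025 pos [ 0.5919 -0.0566  0.1599] yaw -0.0734 F [-0.3 -0.6  0.7] w 0.0348 q6 -0.21
(0.591, -0.0555, 0.158, -0.073) -> ([-0.003, -0.003, 0.006], [0.001, -0.006, -0.001])
```

View pics/w2.png

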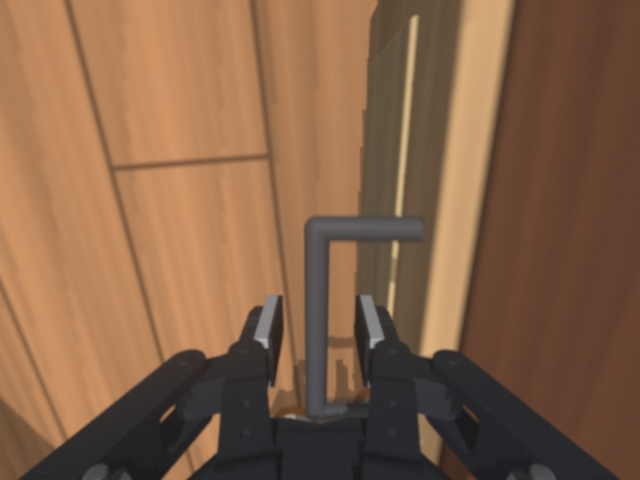

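The bar at column 315 sits centred between the finger pads at columns 280 and 358. Closing now.

Call:
play_rows(motion=[[[0,0,0],[0,0,0],0],[[0,0,0],[0,0,0],0],[[0,0,0],[0,0,0],0],[[0,0,0],[0,0,0],0]], squeeze=40)

```text
time_s: 2.58
position: [0.5907, -0.0567, 0.1567]
tcp_rot: [0.0, 0.999, -0.037, -0.0]
force: [4.3, -2.9, -6.7]
gripper_width: 0.0084
```

```bash
python3 - <<'E'
from h import *
show()
s=sense()
# refine: arc about hinge starting from current TCP
p0=s["position"]; 
for ph in (.05,.1,.15,.2,.25,.3,.35,.4):
    c,si=np.cos(-ph),np.sin(-ph); v=p0[:2]-HINGE
    t=HINGE+np.array([[c,-si],[si,c]])@v
    print(ph,rel(*t,p0[2],TH-ph))
E
```

```text
t 2.575 pos [ 0.5907 -0.0567  0.1567] yaw -0.0738 F [ 4.3 -2.9 -6.7] w 0.0084 q6 -0.21
0.05 ([-0.028, -0.009, 0.0], [0.001, 0.002, 0.098])
0.1 ([-0.055, -0.018, 0.0], [0.001, 0.002, 0.198])
0.15 ([-0.081, -0.03, 0.0], [0.001, 0.002, 0.298])
0.2 ([-0.107, -0.042, 0.0], [0.001, 0.002, 0.398])
0.25 ([-0.132, -0.056, 0.0], [0.001, 0.002, 0.498])
0.3 ([-0.157, -0.071, 0.0], [0.001, 0.002, 0.598])
0.35 ([-0.181, -0.088, 0.0], [0.001, 0.001, 0.698])
0.4 ([-0.204, -0.105, 0.0], [0.001, 0.001, 0.798])
```

Call:
play_rows(motion=[[[-0.015,-0.004,0],[0,0,0.05],0],[[-0.028,-0.009,0],[0,0,0.1],0],[[-0.042,-0.014,0],[0,0,0.15],0],[[-0.055,-0.018,0],[0,0,0.2],0],[[-0.081,-0.03,0],[0,0,0.3],0]])

```text
time_s: 3.2
position: [0.5668, -0.0459, 0.1567]
tcp_rot: [0.0, 0.994, -0.113, -0.0]
force: [2.0, -0.1, -6.8]
gripper_width: 0.0083
```

```bash
cat > arc.py <<'E'
from h import *
import sys
show()
s=sense(); p0=s["position"]; xa=RQ(s["tcp_rot"]).apply([1,0,0]); y0=np.arctan2(xa[1],xa[0])
for dp in map(float,sys.argv[1:]):
    # handle-centre radius kept at nominal
    v=doorpt(-.047,-.165,TH-y0+dp)
    print(dp,rel(*v,0.157,y0-dp))
E
python3 arc.py .1 .2 .3 .4 .5
```

```text
t 3.2 pos [ 0.5668 -0.0459  0.1567] yaw -0.2258 F [ 2.  -0.1 -6.8] w 0.0083 q6 -0.05
0.1 ([-0.054, -0.023, -0.001], [0.001, 0.001, 0.2])
0.2 ([-0.106, -0.047, -0.001], [0.001, 0.001, 0.4])
0.3 ([-0.155, -0.076, -0.001], [0.001, 0.001, 0.6])
0.4 ([-0.202, -0.109, -0.001], [0.001, 0.001, 0.8])
0.5 ([-0.244, -0.147, -0.001], [0.001, 0.001, 1.0])
```

Call:
play_rows(motion=[[[-0.054,-0.022,0],[0,0,0.2],0],[[-0.106,-0.046,0],[0,0,0.4],0],[[-0.155,-0.075,0],[0,0,0.6],0],[[-0.202,-0.108,0],[0,0,0.8],0],[[-0.244,-0.146,0],[0,0,1],0]])

```text
time_s: 3.82
position: [0.5043, 0.0131, 0.1567]
tcp_rot: [0.001, 0.934, -0.357, -0.001]
force: [2.6, -1.4, -8.2]
gripper_width: 0.0083
```

```bash
python3 arc.py .1 .2 .3 .4 .5
```

```text
t 3.825 pos [0.5043 0.0131 0.1567] yaw -0.7292 F [ 2.6 -1.4 -8.2] w 0.0083 q6 0.54
0.1 ([-0.054, -0.022, -0.001], [0.004, 0.0, 0.2])
0.2 ([-0.106, -0.046, -0.001], [0.004, 0.0, 0.4])
0.3 ([-0.156, -0.075, -0.001], [0.004, 0.0, 0.6])
0.4 ([-0.202, -0.108, -0.001], [0.004, -0.0, 0.8])
0.5 ([-0.245, -0.146, -0.001], [0.004, -0.0, 1.0])
```

Call:
play_rows(motion=[[[-0.054,-0.022,0],[0,0,0.2],0],[[-0.106,-0.046,0],[0,0,0.4],0],[[-0.155,-0.075,0],[0,0,0.6],0],[[-0.202,-0.108,0],[0,0,0.8],0],[[-0.244,-0.146,0],[0,0,1],0]])

```text
time_s: 4.45
position: [0.4778, 0.0946, 0.1567]
tcp_rot: [0.002, 0.816, -0.578, -0.001]
force: [2.1, -2.1, -7.0]
gripper_width: 0.0084
```

```bash
python3 arc.py .1 .2 .3 .35 .38
```

```text
t 4.45 pos [0.4778 0.0946 0.1567] yaw -1.2321 F [ 2.1 -2.1 -7. ] w 0.0084 q6 1.2
0.1 ([-0.055, -0.022, -0.001], [0.007, -0.003, 0.2])
0.2 ([-0.107, -0.046, -0.001], [0.007, -0.003, 0.4])
0.3 ([-0.157, -0.075, -0.001], [0.007, -0.004, 0.6])
0.35 ([-0.18, -0.091, -0.002], [0.007, -0.004, 0.7])
0.38 ([-0.194, -0.101, -0.002], [0.007, -0.004, 0.76])
```

Call:
play_rows(motion=[[[-0.055,-0.022,0],[0,0,0.2],0],[[-0.106,-0.046,0],[0,0,0.4],0],[[-0.156,-0.075,0],[0,0,0.6],0],[[-0.18,-0.091,0],[0,0,0.7],0],[[-0.18,-0.091,0],[0,0,0.7],0]])

```text
time_s: 5.08
position: [0.4847, 0.1552, 0.1567]
tcp_rot: [-0.002, -0.704, 0.711, 0.001]
force: [-0.5, 0.8, -4.7]
gripper_width: 0.0085
```

Call:
play_rows(motion=[[[0,0,0],[0,0,0],0.4],[[0,0,0],[0,0,0],0.4],[[0,0,-0.15],[0,0,0],0.4],[[0,0,-0.35],[0,0,0],0.4],[[0,0,-0.45],[0,0,0],0.4]])

```text
time_s: 5.7
position: [0.4868, 0.1553, 0.2955]
tcp_rot: [0.0, -0.704, 0.711, -0.001]
force: [-0.4, 0.3, -1.0]
gripper_width: 0.0341
```

```bash
python3 - <<'E'
from h import *
show((.5436,-.2955,.3,-.9))
E
```

```text
t 5.7 pos [0.4868 0.1553 0.2955] yaw -1.581 F [-0.4  0.3 -1. ] w 0.0341 q6 1.67
(0.5436, -0.2955, 0.3, -0.9) -> ([1.501, -0.205, -0.012], [-0.002, -0.005, -1.362])
```

Call:
play_rows(motion=[[[0.2,-0.03,0],[0,0,-0.25],0.4],[[0.4,-0.06,0],[0,0,-0.5],0.6],[[0.6,-0.1,0],[0,0,-0.7],0.8],[[0.8,-0.13,0],[0,0,-0.85],1],[[1,-0.16,0],[0,0,-1],1]])

```text
time_s: 6.32
position: [0.5317, -0.1475, 0.2968]
tcp_rot: [0.0, 0.858, -0.514, 0.002]
force: [1.0, 0.2, -0.2]
gripper_width: 0.0853
```

```bash
python3 - <<'E'
from h import *
show((.5436,-.2955,.25,-.9))
E
```

```text
t 6.325 pos [ 0.5317 -0.1475  0.2968] yaw -1.0789 F [ 1.   0.2 -0.2] w 0.0853 q6 0.61
(0.5436, -0.2955, 0.25, -0.9) -> ([0.453, 0.198, 0.157], [-0.003, -0.007, -0.358])
```

Call:
play_rows(motion=[[[0.15,0.07,0.05],[0,0,-0.2],1],[[0.3,0.14,0.1],[0,0,-0.36],1],[[0.4,0.17,0.15],[0,0,-0.36],1],[[0.4,0.17,0.15],[0,0,-0.36],1]])

```text
time_s: 6.82
position: [0.5429, -0.28, 0.251]
tcp_rot: [0.0, 0.9, -0.436, 0.001]
force: [-0.6, -0.1, 0.0]
gripper_width: 0.0855
```

```bash
python3 - <<'E'
from h import *
s=sense(); show((.5436,-.2955,.25,-.9))
p,d=vision.capture("wrist"); cv2.imwrite("pics/w3.png",p[:,:,::-1])
print(proj("wrist",[[.5436,-.2955,.105],[.5436,-.2955,.0]],s))
hsv=cv2.cvtColor(p,cv2.COLOR_RGB2HSV)
m=((hsv[...,1]<40)&(hsv[...,2]>150)).astype(np.uint8)
n,l,st,ce=cv2.connectedComponentsWithStats(m)
for i in range(1,n):
    if st[i,4]>200: print(st[i],ce[i].round(1),onplane("wrist",[ce[i]],.105,s).round(4))
p,d=vision.capture("top"); cv2.imwrite("pics/top1.png",p[:,:,::-1]);np.save("top1.npy",d)
E
```

```text
t 6.825 pos [ 0.5429 -0.28    0.251 ] yaw -0.9025 F [-0.6 -0.1  0. ] w 0.0855 q6 0.24
(0.5436, -0.2955, 0.25, -0.9) -> ([0.042, 0.03, 0.003], [-0.001, -0.005, -0.005])
[[332.54856437 235.60176243]
 [328.90165687 209.07737184]]
[ 358  102   57   60 2634] [386.2 131.4] [[ 0.64   -0.2737  0.105 ]]
[ 449  159   54   54 2311] [474.7 185.3] [[ 0.6545 -0.3629  0.105 ]]
[ 308  208   52   50 2001] [333.1 232.6] [[ 0.5461 -0.2941  0.105 ]]
[404 228  25  23 290] [413.7 237.6] [[ 0.5875 -0.3542  0.105 ]]
[ 424  253   50   46 1831] [447.4 275.5] [[ 0.5799 -0.405   0.105 ]]
[ 335  308   48   45 1614] [357.7 331.1] [[ 0.4817 -0.3781  0.105 ]]
```

View pics/w3.png

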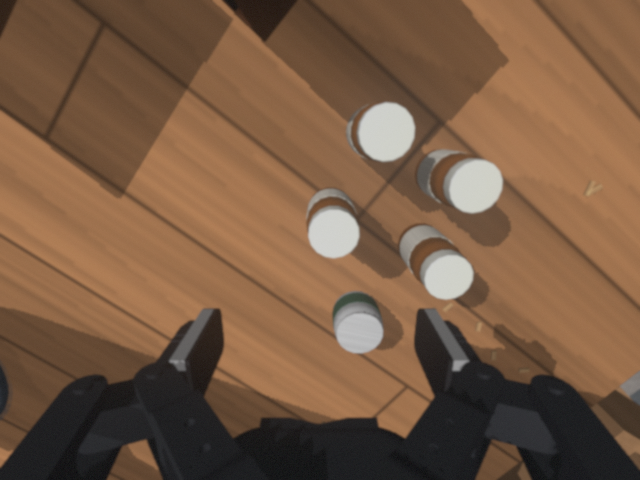

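View pics/top1.png

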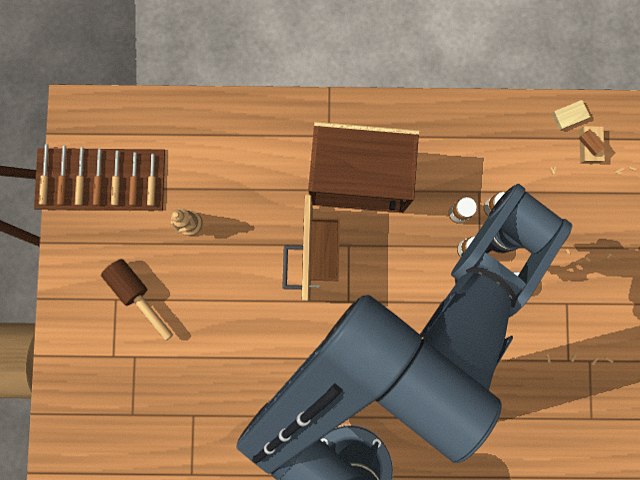

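The door stands open: its panel is at columns 303–310 in the top view and the rack is at (324,250). In the wrist view the target jar is at (333,232), giving a position of about (0.545, -0.2945). The other jars are at (386,131), (475,185) and (447,275), and the wax tin at (358,331).

```bash
python3 - <<'E'
from h import *
show((.545,-.2945,.15,-.9),(.545,-.2945,.064,-.9))
E
```

```text
t 6.925 pos [ 0.5432 -0.2774  0.2522] yaw -0.8996 F [-0.1  0.7 -0.1] w 0.085 q6 0.24
(0.545, -0.2945, 0.15, -0.9) -> ([0.047, 0.031, 0.341], [-0.003, -0.006, 0.001])
(0.545, -0.2945, 0.064, -0.9) -> ([0.047, 0.032, 0.628], [-0.003, -0.006, 0.001])
```

Call:
play_rows(motion=[[[0.047,0.031,0.1],[0,0,0],1],[[0.047,0.031,0.25],[0,0,0],1],[[0.047,0.032,0.4],[0,0,0],1],[[0.047,0.032,0.55],[0,0,0],1],[[0.047,0.032,0.628],[0,0,0],1]])

```text
time_s: 7.55
position: [0.5443, -0.2924, 0.0626]
tcp_rot: [-0.0, 0.901, -0.434, 0.0]
force: [0.1, -1.1, 0.5]
gripper_width: 0.0851
```

Call:
play_rows(motion=[[[0,0,0],[0,0,0],1],[[0,0,0],[0,0,0],0.5],[[0,0,0],[0,0,0],0.3],[[0,0,0],[0,0,0],0.3],[[0,0,0],[0,0,0],0.3]], squeeze=30)

```text
time_s: 8.18
position: [0.5456, -0.2933, 0.0649]
tcp_rot: [-0.0, 0.901, -0.434, 0.002]
force: [-0.2, 0.5, 5.6]
gripper_width: 0.05
```

```bash
python3 - <<'E'
from h import *
show()
E
```

```text
t 8.175 pos [ 0.5456 -0.2933  0.0649] yaw -0.898 F [-0.2  0.5  5.6] w 0.05 q6 0.22
```

```bash
cat > d.py <<'E'
from h import *
p=cv2.imread("pics/top1.png"); d=np.load("top1.npy"); P=depthpts("top",d)
m=np.zeros((480,640),np.uint8)
hsv=cv2.cvtColor(p,cv2.COLOR_BGR2HSV)
cv2.imwrite("pics/c2.png",cv2.resize(p[180:310,265:360],None,fx=6,fy=4.6))
Z=P[...,2]
m=((Z>.188)&(Z<.208)); m[:212]=False; m[310:]=False; m[:,:297]=False; m[:,320:]=False
ys,xs=np.nonzero(m); w=onplane("top",np.c_[xs,ys],.197)[:,:2]; print(len(w))
vx,vy,x0,y0=cv2.fitLine(w.astype(np.float32),cv2.DIST_HUBER,0,1e-4,1e-4).ravel(); a=np.arctan2(vy,vx); print("door dir",a,x0,y0)
print("x range",w[:,0].min(),w[:,0].max())
for ph in (1.48,1.508,1.53): print(ph,doorpt(0,-.12,ph),doorpt(0,-.24,ph),"rack",doorpt(.039,-.115,ph))
# rack lip top z .11
m=((Z>.1)&(Z<.12)); m[:205]=False; m[300:]=False; m[:,:305]=False; m[:,350:]=False
ys,xs=np.nonzero(m); print(len(xs),xs.min(),xs.max(),ys.min(),ys.max())
r_=cv2.minAreaRect((P[m][:,:2]*1000).astype(np.float32)); print(r_,cv2.boxPoints(r_))
E
python3 d.py
```

```text
572
door dir -0.015965726 0.5078208 0.10783487
x range 0.40996780549753065 0.6077308442073269
1.48 [0.530019   0.10366455] [0.410038   0.10152911] rack [0.53571223 0.06475971]
1.508 [0.53000625 0.10702442] [0.41001249 0.10824884] rack [0.53460805 0.06797543]
1.53 [0.53006222 0.10966377] [0.41012444 0.11352755] rack [0.5338039 0.070523 ]
249 309 339 209 296
((522.9366455078125, 66.49639892578125), (68.18299865722656, 206.3987579345703), 89.10250854492188) [[419.21594  34.02555]
 [625.58936  30.79261]
 [626.65735  98.96725]
 [420.28394 102.20019]]
```

View pics/c2.png

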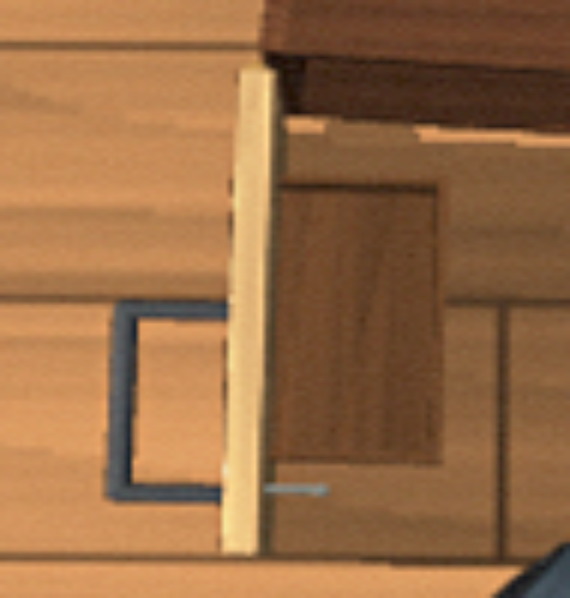

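Call:
play_rows(motion=[[[0,0,-0.1],[0,0,0],0.3],[[0,0,-0.25],[0,0,0],0.3],[[0,0,-0.4],[0,0,0],0.3],[[0,0,-0.53],[0,0,0],0.3],[[0,0,-0.6],[0,0,0],0.3]])

```text
time_s: 8.8
position: [0.5454, -0.2933, 0.248]
tcp_rot: [0.0, 0.901, -0.434, 0.004]
force: [0.8, -0.6, -2.4]
gripper_width: 0.0499
```

```bash
python3 - <<'E'
from h import *
print(onplane("top",[[310.8,220.2],[338.3,220.2],[310.8,281.1],[338.3,281.1]],.11).round(4), onplane("top",[[310.8,220.2],[338.3,220.2],[310.8,281.1],[338.3,281.1]],.07).round(4))
show((.54,-.1,.26,-.45),(.5345,.068,.26,-.013))
E
```

```text
[[0.601  0.0994 0.11  ]
 [0.6016 0.0336 0.11  ]
 [0.4554 0.0978 0.11  ]
 [0.4559 0.0326 0.11  ]] [[0.6065 0.1005 0.07  ]
 [0.607  0.0329 0.07  ]
 [0.4569 0.0989 0.07  ]
 [0.4575 0.0319 0.07  ]]
t 8.8 pos [ 0.5454 -0.2933  0.248 ] yaw -0.8981 F [ 0.8 -0.6 -2.4] w 0.0499 q6 0.22
(0.54, -0.1, 0.26, -0.45) -> ([-0.515, -0.388, -0.043], [-0.002, -0.017, -0.896])
(0.5345, 0.068, 0.26, -0.013) -> ([-0.964, -0.722, -0.046], [0.001, -0.018, -1.77])
```

Call:
play_rows(motion=[[[-0.08,-0.06,-0.02],[0,0,-0.15],0.3],[[-0.2,-0.15,-0.04],[0,0,-0.35],0.3],[[-0.33,-0.25,-0.04],[0,0,-0.6],0.3],[[-0.45,-0.34,-0.04],[0,0,-0.8],0.3],[[-0.52,-0.39,-0.04],[0,0,-0.9],0.3]])

```text
time_s: 9.43
position: [0.5385, -0.0959, 0.2594]
tcp_rot: [0.001, 0.975, -0.22, 0.004]
force: [-0.0, 0.6, -2.2]
gripper_width: 0.0495
```

```bash
python3 - <<'E'
from h import *
show((.5335,0.0,.27,-.013))
E
```

```text
t 9.425 pos [ 0.5385 -0.0959  0.2594] yaw -0.4447 F [-0.   0.6 -2.2] w 0.0495 q6 0.07
(0.5335, 0.0, 0.27, -0.013) -> ([-0.152, -0.281, -0.037], [0.004, -0.015, -0.863])
```

Call:
play_rows(motion=[[[-0.04,-0.07,-0.02],[0,0,-0.2],0.3],[[-0.08,-0.14,-0.04],[0,0,-0.4],0.3],[[-0.12,-0.22,-0.04],[0,0,-0.65],0.3],[[-0.15,-0.28,-0.04],[0,0,-0.86],0.3],[[-0.15,-0.28,-0.04],[0,-0.01,-0.86],0.3]])

```text
time_s: 10.05
position: [0.533, 0.0006, 0.2712]
tcp_rot: [0.001, 1.0, -0.007, 0.001]
force: [1.1, -0.4, -1.1]
gripper_width: 0.0498
```

```bash
python3 - <<'E'
from h import *
s=sense(); show((.5335,0.068,.27,-.013),(.5335,0.068,.138,-.013))
p,d=vision.capture("wrist"); cv2.imwrite("pics/w4.png",p[:,:,::-1])
q=[[*doorpt(.039+a,-.115+b,1.511),.11] for a,b in ((-.032,-.066),(.032,-.066),(.032,.066),(-.032,.066))]
print(proj("wrist",q,s).round(0).tolist())
print(proj("wrist",[[*doorpt(.007,-.24,1.511),.197],[*doorpt(.007,0,1.511),.197]],s).round(0).tolist())
E
```

```text
t 10.05 pos [0.533  0.0006 0.2712] yaw -0.0133 F [ 1.1 -0.4 -1.1] w 0.0498 q6 -0.19
(0.5335, 0.068, 0.27, -0.013) -> ([-0.001, -0.225, 0.003], [0.005, -0.002, -0.001])
(0.5335, 0.068, 0.138, -0.013) -> ([-0.002, -0.226, 0.443], [0.005, -0.002, -0.001])
[[241.0, 107.0], [246.0, 183.0], [393.0, 183.0], [398.0, 107.0]]
[[111.0, 99.0], [512.0, 99.0]]
```

View pics/w4.png

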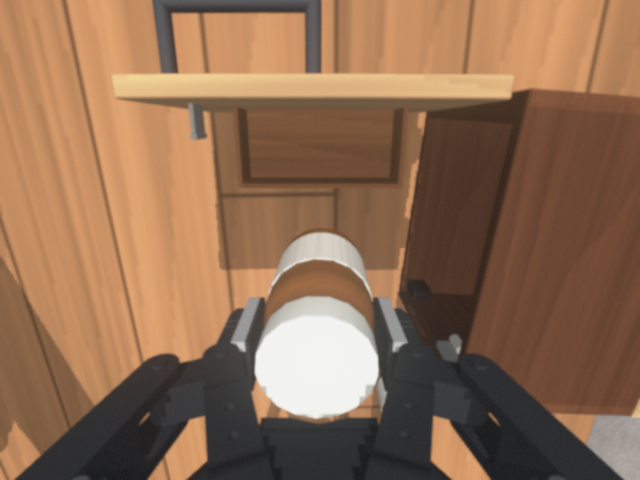

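The rack interior spans columns 247–393 and rows 108–180, and the model prediction agrees with it. I'm moving over the rack and lowering the jar.

Call:
play_rows(motion=[[[0,-0.08,0],[0.005,0,0],0.3],[[0,-0.16,0],[0.005,0,0],0.3],[[0,-0.225,0],[0.005,0,0],0.3],[[0,-0.225,0.05],[0.005,0,0],0.3],[[0,-0.225,0.12],[0.005,0,0],0.3]])

```text
time_s: 10.72
position: [0.535, 0.0663, 0.2344]
tcp_rot: [0.001, 1.0, -0.008, 0.001]
force: [0.8, -1.0, -2.1]
gripper_width: 0.0502
```

```bash
python3 - <<'E'
from h import *
show((.5335,0.068,.155,-.013),(.5335,0.068,.137,-.013))
p,d=vision.capture("wrist"); cv2.imwrite("pics/w5.png",p[:,:,::-1])
E
```

```text
t 10.725 pos [0.535  0.0663 0.2344] yaw -0.015 F [ 0.8 -1.  -2.1] w 0.0502 q6 -0.07
(0.5335, 0.068, 0.155, -0.013) -> ([-0.006, -0.006, 0.265], [0.003, -0.006, -0.004])
(0.5335, 0.068, 0.137, -0.013) -> ([-0.006, -0.006, 0.325], [0.003, -0.006, -0.004])
```

View pics/w5.png

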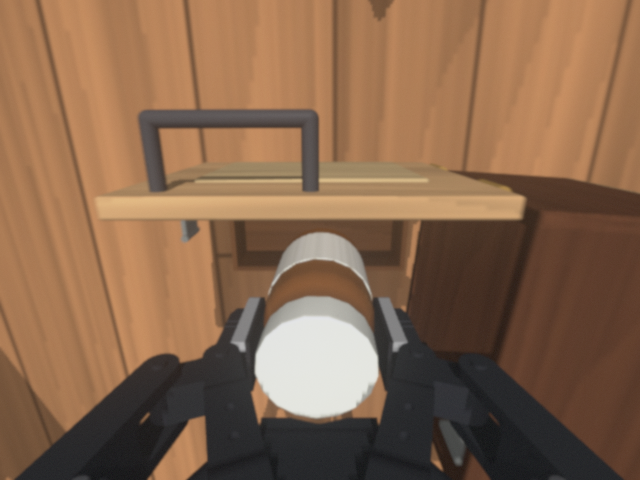

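The jar hangs over the rack. The door's top edge spans rows 196–220. I'll check the inner edge's position against the jar.

```bash
python3 - <<'E'
from h import *
s=sense()
print(onplane("wrist",[[320,220],[320,196],[150,220],[480,220]],.197,s).round(4), doorpt(.007,-.115,1.511),doorpt(-.007,-.115,1.511))
print("lid",onplane("wrist",[[317,357]],s["position"][2]+.105-.0649,s).round(4))
E
```

```text
[[0.5333 0.1018 0.197 ]
 [0.5335 0.115  0.197 ]
 [0.4405 0.1032 0.197 ]
 [0.6203 0.1006 0.197 ]] [0.5349176  0.10031899] [0.53510245 0.11431777]
lid [[0.5318 0.07   0.2712]]
```

Call:
play_rows(motion=[[[0,-0.003,0.08],[0.003,-0.006,0],0.3],[[0,-0.003,0.16],[0.003,-0.006,0],0.3],[[0,-0.003,0.22],[0.003,-0.006,0],0.3],[[0,-0.003,0.265],[0.003,-0.006,0],0.3],[[0,-0.003,0.29],[0.003,-0.006,0],0.3]])

```text
time_s: 11.4
position: [0.5322, 0.0666, 0.1433]
tcp_rot: [-0.0, 1.0, -0.008, -0.004]
force: [-0.5, -0.5, -1.1]
gripper_width: 0.0499
```

```bash
python3 - <<'E'
from h import *
show((.535,0.067,.136,-.013))
p,d=vision.capture("scene"); cv2.imwrite("pics/s5.png",cv2.resize(p[150:350,180:400,::-1],None,fx=3.5,fy=3))
E
```

```text
t 11.4 pos [0.5322 0.0666 0.1433] yaw -0.0162 F [-0.5 -0.5 -1.1] w 0.0499 q6 -0.07
(0.535, 0.067, 0.136, -0.013) -> ([0.01, -0.002, 0.024], [-0.001, 0.016, -0.006])
```

View pics/s5.png

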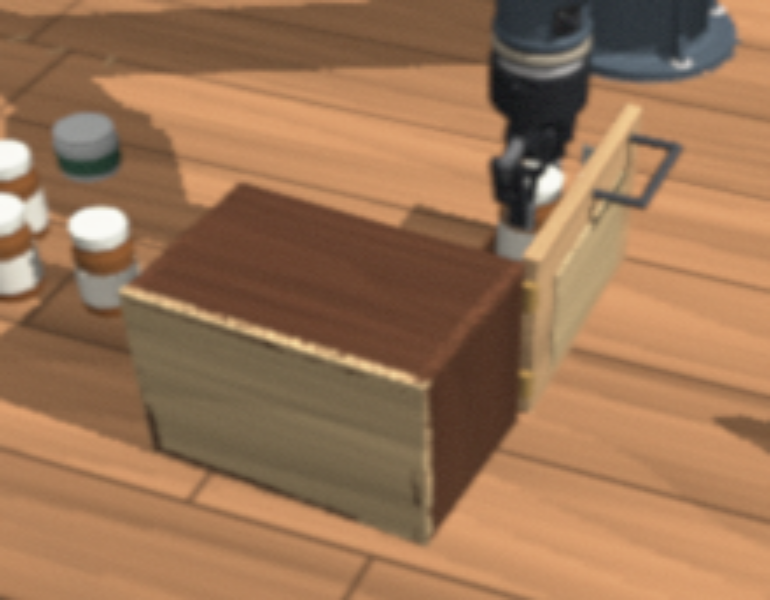

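The jar, at (530,200) in the crop, is inside the rack with no contact force. Lowering the last few millimetres.

Call:
play_rows(motion=[[[0.003,-0.001,0.01],[0,0.01,0],0.3],[[0.003,-0.001,0.018],[0,0.015,0],0.3],[[0.003,-0.001,0.025],[0,0.015,0],0.3],[[0.003,-0.001,0.025],[0,0.015,0],0.3]])

```text
time_s: 11.95
position: [0.5327, 0.067, 0.1354]
tcp_rot: [-0.0, 1.0, -0.008, -0.001]
force: [-0.5, -0.5, -1.6]
gripper_width: 0.0497
```

Call:
play_rows(motion=[[[0,0,0.004],[0,0,0],0.3],[[0,0,0.006],[0,0,0],0.3]])

```text
time_s: 12.2
position: [0.5331, 0.067, 0.1347]
tcp_rot: [-0.0, 1.0, -0.008, -0.0]
force: [-1.3, -0.4, 9.4]
gripper_width: 0.0496
```

Force in z has risen to 9 N, so the jar is seated. Releasing.

Call:
play_rows(motion=[[[0,0,-0.002],[0,0,0],0.62],[[0,0,-0.002],[0,0,0],0.68],[[0,0,-0.002],[0,0,0],0.75],[[0,0,-0.002],[0,0,0],0.8],[[0,0,-0.002],[0,0,0],0.8]])

```text
time_s: 12.82
position: [0.533, 0.067, 0.1353]
tcp_rot: [-0.0, 1.0, -0.008, -0.0]
force: [0.3, 0.7, -0.2]
gripper_width: 0.0682
```

Call:
play_rows(motion=[[[0,0,-0.02],[0,0,0],0.85],[[0,0,-0.08],[0,0,0],0.85],[[0,0,-0.2],[0,0,0],0.85],[[0,0,-0.35],[0,0,0],0.85],[[0,0,-0.5],[0,0,0],0.85]])

```text
time_s: 13.45
position: [0.5329, 0.067, 0.2869]
tcp_rot: [-0.0, 1.0, -0.008, -0.0]
force: [0.5, -0.0, -0.8]
gripper_width: 0.0725
```

```bash
python3 - <<'E'
from h import *
s=sense()
h=doorpt(-.047,-.165,1.511); print(h)
show((*h,.29,TH-1.511))
p,d=vision.capture("wrist"); cv2.imwrite("pics/w6.png",p[:,:,::-1])
E
```

```text
[0.48563494 0.15497445]
t 13.45 pos [0.5329 0.067  0.2869] yaw -0.0159 F [ 0.5 -0.  -0.8] w 0.0725 q6 -0.07
(np.float64(0.4856349372017369), np.float64(0.15497444591780407), 0.29, -1.5839999999999999) -> ([-0.162, -0.291, -0.01], [0.001, 0.002, 3.136])
```

View pics/w6.png

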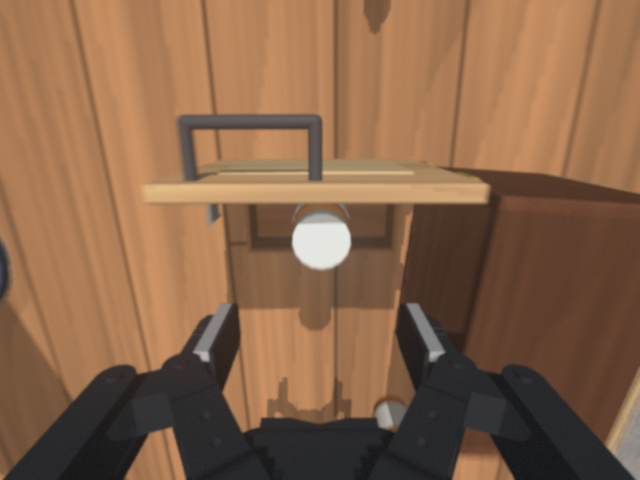

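The jar stands in the rack, let go, with its lid at (322,241) just inside the door. I'll re-grasp the handle to swing the door gently.

Call:
play_rows(motion=[[[0,-0.06,0],[0,0,0.3],0.8],[[0,-0.12,0],[0,0,0.6],0.6],[[-0.05,-0.2,0],[0,0,0.8],0.4],[[-0.1,-0.25,0],[0,0,1],0.4],[[-0.16,-0.29,0],[0,0,1],0.4]])

```text
time_s: 14.12
position: [0.4892, 0.1552, 0.2929]
tcp_rot: [-0.001, 0.967, -0.254, 0.006]
force: [0.4, -0.3, 0.6]
gripper_width: 0.0341
```

Call:
play_rows(motion=[[[0,0,0],[0,0,0.3],0.4],[[0,0,0],[0,0,0.6],0.4],[[0,0,0],[0,0,0.8],0.4],[[0,0,0],[0,0,1],0.4],[[0,0,0],[0,0,1],0.4]])

```text
time_s: 14.75
position: [0.4888, 0.1552, 0.293]
tcp_rot: [-0.003, 0.875, -0.485, 0.006]
force: [0.4, -0.2, -0.4]
gripper_width: 0.0342
```

Call:
play_rows(motion=[[[0,0,0],[0,0,0.3],0.4],[[0,0,0],[0,0,0.6],0.4],[[0,0,0],[0,0,0.8],0.4],[[0,0,0],[0,0,1],0.4],[[0,0,0],[0,0,1],0.4]])

```text
time_s: 15.38
position: [0.4885, 0.1552, 0.293]
tcp_rot: [-0.004, 0.729, -0.685, 0.005]
force: [0.1, 0.4, -0.6]
gripper_width: 0.0342
```

```bash
python3 - <<'E'
from h import *
h=doorpt(-.047,-.165,1.511)
show((*h,.22,TH-1.511),(*h,.158,TH-1.511))
s=sense();p,d=vision.capture("wrist"); cv2.imwrite("pics/w7.png",p[:,:,::-1])
q=[[*doorpt(-.047,-.165+b,1.511),.18] for b in (-.045,0,.045)]
print(proj("wrist",q,s).round(0).tolist())
E
```

```text
t 15.375 pos [0.4885 0.1552 0.293 ] yaw -1.5085 F [ 0.1  0.4 -0.6] w 0.0342 q6 1.6
(np.float64(0.4856349372017369), np.float64(0.15497444591780407), 0.22, -1.5839999999999999) -> ([-0.0, 0.013, 0.243], [-0.024, -0.002, 0.151])
(np.float64(0.4856349372017369), np.float64(0.15497444591780407), 0.158, -1.5839999999999999) -> ([-0.001, 0.015, 0.45], [-0.024, -0.002, 0.151])
[[314.0, 293.0], [318.0, 242.0], [323.0, 186.0]]
```

View pics/w7.png

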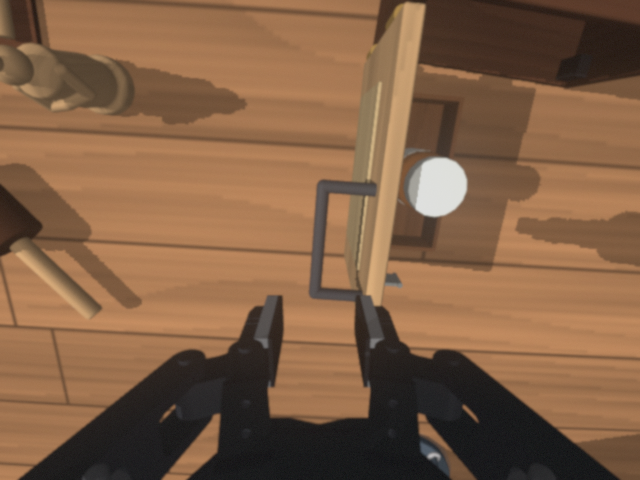

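The handle bar runs from (315,293) to (322,186), as predicted. The jar lid is at (437,187) in the rack. Descending.

Call:
play_rows(motion=[[[0,0.014,0.08],[-0.024,0,0.15],0.4],[[0,0.014,0.2],[-0.024,0,0.15],0.4],[[0,0.014,0.3],[-0.024,0,0.15],0.4],[[0,0.014,0.4],[-0.024,0,0.15],0.4],[[0,0.014,0.45],[-0.024,0,0.15],0.4]])

```text
time_s: 16.05
position: [0.4853, 0.1547, 0.1566]
tcp_rot: [-0.001, -0.703, 0.711, 0.0]
force: [0.7, 0.5, 0.6]
gripper_width: 0.0341
```

Call:
play_rows(motion=[[[0,0,0],[0,0,0],0.2],[[0,0,0],[0,0,0],0],[[0,0,0],[0,0,0],0],[[0,0,0],[0,0,0],0]], squeeze=30)

```text
time_s: 16.55
position: [0.4853, 0.1548, 0.1568]
tcp_rot: [-0.001, -0.703, 0.711, 0.0]
force: [-0.2, 0.9, -6.1]
gripper_width: 0.009
```

```bash
python3 arc.py -.03 -.1 -.19 -.28 -.35
```

```text
t 16.55 pos [0.4853 0.1548 0.1568] yaw -1.5812 F [-0.2  0.9 -6.1] w 0.009 q6 1.67
-0.03 ([0.017, 0.004, -0.001], [0.003, -0.002, -0.06])
-0.1 ([0.057, 0.012, -0.001], [0.003, -0.002, -0.2])
-0.19 ([0.108, 0.019, -0.001], [0.003, -0.002, -0.38])
-0.28 ([0.159, 0.021, -0.001], [0.004, -0.002, -0.56])
-0.35 ([0.199, 0.02, -0.0], [0.004, -0.002, -0.7])
```

Call:
play_rows(motion=[[[0.017,0.004,0],[0,0,-0.06],0],[[0.057,0.012,0],[0,0,-0.2],0],[[0.108,0.019,0],[0,0,-0.38],0],[[0.159,0.021,0],[0,0,-0.56],0],[[0.199,0.02,0],[0,0,-0.7],0]])

```text
time_s: 17.18
position: [0.4785, 0.0951, 0.1568]
tcp_rot: [0.001, 0.817, -0.577, -0.001]
force: [1.1, 2.4, -9.2]
gripper_width: 0.0088
```

```bash
python3 arc.py -.09 -.18 -.27 -.36 -.43
```

```text
t 17.175 pos [0.4785 0.0951 0.1568] yaw -1.2294 F [ 1.1  2.4 -9.2] w 0.0088 q6 1.2
-0.09 ([0.051, 0.011, -0.001], [0.003, 0.001, -0.18])
-0.18 ([0.102, 0.019, -0.001], [0.003, 0.001, -0.36])
-0.27 ([0.153, 0.021, -0.001], [0.003, 0.001, -0.54])
-0.36 ([0.205, 0.019, -0.001], [0.003, 0.001, -0.72])
-0.43 ([0.245, 0.015, -0.001], [0.003, 0.001, -0.86])
```

Call:
play_rows(motion=[[[0.051,0.011,0],[0,0,-0.18],0],[[0.102,0.019,0],[0,0,-0.36],0],[[0.153,0.021,0],[0,0,-0.54],0],[[0.205,0.019,0],[0,0,-0.72],0],[[0.245,0.015,0],[0,0,-0.86],0]])

```text
time_s: 17.8
position: [0.4986, 0.0243, 0.1568]
tcp_rot: [0.0, 0.921, -0.388, -0.001]
force: [0.8, 2.4, -6.7]
gripper_width: 0.0086
```

```bash
python3 arc.py -.09 -.18 -.27 -.36 -.43; python3 -c "
from h import *
p,d=vision.capture('top'); cv2.imwrite('pics/top2.png',p[150:330,240:480,::-1].repeat(3,0).repeat(3,1))"
```

```text
t 17.8 pos [0.4986 0.0243 0.1568] yaw -0.7978 F [ 0.8  2.4 -6.7] w 0.0086 q6 0.62
-0.09 ([0.051, 0.011, -0.001], [0.002, 0.004, -0.18])
-0.18 ([0.102, 0.018, -0.001], [0.002, 0.005, -0.36])
-0.27 ([0.154, 0.021, -0.001], [0.002, 0.005, -0.54])
-0.36 ([0.205, 0.019, -0.001], [0.001, 0.005, -0.72])
-0.43 ([0.245, 0.014, -0.001], [0.001, 0.005, -0.86])
```

View pics/top2.png

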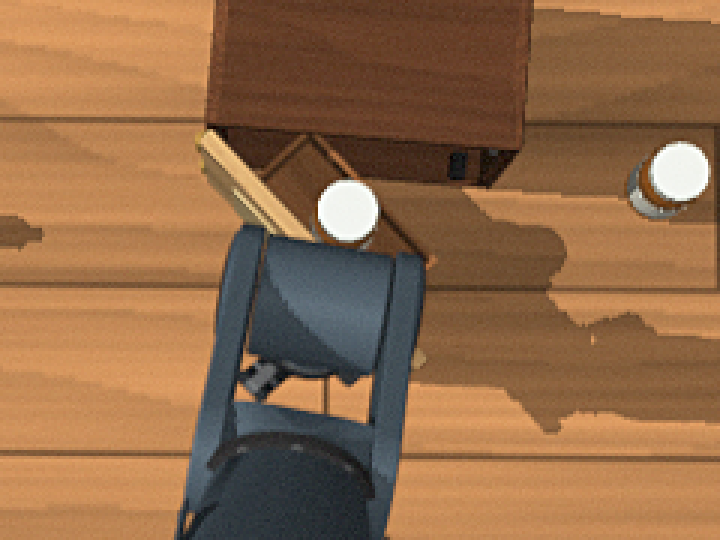

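The jar is still upright in the rack, with its lid at (347,212) in the crop, and the door is at about 0.72 rad.

Call:
play_rows(motion=[[[0.051,0.011,0],[0,0,-0.18],0],[[0.102,0.019,0],[0,0,-0.36],0],[[0.153,0.021,0],[0,0,-0.54],0],[[0.205,0.019,0],[0,0,-0.72],0],[[0.245,0.015,0],[0,0,-0.86],0]])

```text
time_s: 18.48
position: [0.5471, -0.0323, 0.1568]
tcp_rot: [0.0, 0.983, -0.182, -0.002]
force: [0.8, 2.8, -5.9]
gripper_width: 0.0087
```

```bash
python3 arc.py -.06 -.11 -.15 -.18
```

```text
t 18.475 pos [ 0.5471 -0.0323  0.1568] yaw -0.3652 F [ 0.8  2.8 -5.9] w 0.0087 q6 0.1
-0.06 ([0.032, 0.006, -0.001], [0.001, 0.006, -0.12])
-0.11 ([0.061, 0.011, -0.001], [0.001, 0.006, -0.22])
-0.15 ([0.083, 0.015, -0.001], [0.001, 0.006, -0.3])
-0.18 ([0.1, 0.017, -0.001], [0.001, 0.006, -0.36])
```

Call:
play_rows(motion=[[[0.032,0.006,0],[0,0,-0.12],0],[[0.061,0.011,0],[0,0,-0.22],0],[[0.083,0.015,0],[0,0,-0.3],0],[[0.1,0.017,0],[0,0,-0.36],0],[[0.1,0.017,0],[0,0,-0.36],0]])

```text
time_s: 19.1
position: [0.5734, -0.0485, 0.1568]
tcp_rot: [0.001, 0.996, -0.093, -0.001]
force: [-1.6, -3.9, -4.3]
gripper_width: 0.0087
```

Call:
play_rows(motion=[[[0,0,0],[0,0,0],0.35],[[0,0,0],[0,0,0],0.35],[[0,0,-0.1],[0,0,0],0.35],[[0,0,-0.2],[0,0,0],0.35],[[0,0,-0.25],[0,0,0],0.35]])

```text
time_s: 19.73
position: [0.5748, -0.0483, 0.234]
tcp_rot: [0.001, 0.996, -0.092, 0.001]
force: [0.6, -0.4, 0.2]
gripper_width: 0.0298
```

```bash
python3 arc.py; python3 -c "
from h import *
for x in (-.047-.05,-.047-.035): 
    h=doorpt(x,-.17,.112); print(h); show((*h,.235,TH),(*h,.16,TH))
p,d=vision.capture('wrist'); cv2.imwrite('pics/w8.png',p[:,:,::-1])
"
```

```text
t 19.725 pos [ 0.5748 -0.0483  0.234 ] yaw -0.1853 F [ 0.6 -0.4  0.2] w 0.0298 q6 -0.09
[ 0.52338427 -0.04345635]
t 19.725 pos [ 0.5748 -0.0483  0.234 ] yaw -0.1853 F [ 0.6 -0.4  0.2] w 0.0298 q6 -0.09
(np.float64(0.5233842729891005), np.float64(-0.04345634885491936), 0.235, -0.073) -> ([-0.171, 0.016, -0.004], [0.003, -0.002, -0.225])
(np.float64(0.5233842729891005), np.float64(-0.04345634885491936), 0.16, -0.073) -> ([-0.172, 0.015, 0.246], [0.003, -0.002, -0.225])
[ 0.53812832 -0.04621555]
t 19.725 pos [ 0.5748 -0.0483  0.234 ] yaw -0.1853 F [ 0.6 -0.4  0.2] w 0.0298 q6 -0.09
(np.float64(0.538128316748554), np.float64(-0.04621554685783999), 0.235, -0.073) -> ([-0.121, 0.016, -0.003], [0.003, -0.002, -0.225])
(np.float64(0.538128316748554), np.float64(-0.04621554685783999), 0.16, -0.073) -> ([-0.122, 0.015, 0.247], [0.003, -0.002, -0.225])
```

View pics/w8.png

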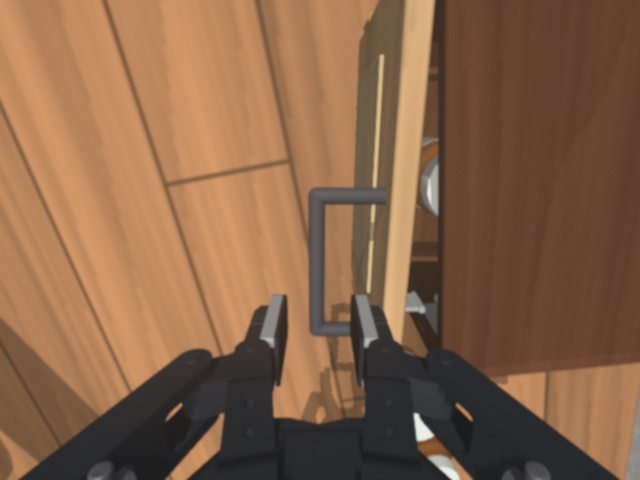

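Handle and jar look fine. I'll move in front of the bar, close the fingers, lower, and push one-sided.

Call:
play_rows(motion=[[[-0.1,0.01,0],[0,0,-0.12],0.2],[[-0.172,0.015,0],[0,0,-0.225],0],[[-0.172,0.015,0.08],[0,0,-0.225],0],[[-0.172,0.015,0.18],[0,0,-0.225],0],[[-0.172,0.015,0.245],[0,0,-0.225],0]])

```text
time_s: 20.4
position: [0.523, -0.0431, 0.1599]
tcp_rot: [0.001, 0.999, -0.036, 0.0]
force: [-0.3, -0.3, -0.5]
gripper_width: 0.0003
```

```bash
python3 -c "
from h import *
show()
for ph in (.112,.08,.05,.04,.03,.0):
    h=doorpt(-.047-.0195,-.17,ph); print(ph,h.round(4),rel(*h,.16,TH))
"
```

```text
t 20.4 pos [ 0.523  -0.0431  0.1599] yaw -0.0727 F [-0.3 -0.3 -0.5] w 0.0003 q6 -0.22
0.112 [ 0.5534 -0.0491] ([0.102, 0.013, -0.0], [0.003, -0.002, 0.001])
0.08 [ 0.5584 -0.0521] ([0.12, 0.021, -0.0], [0.003, -0.002, 0.001])
0.05 [ 0.5631 -0.0548] ([0.136, 0.029, -0.0], [0.003, -0.002, 0.001])
0.04 [ 0.5648 -0.0556] ([0.142, 0.032, -0.0], [0.003, -0.002, 0.001])
0.03 [ 0.5664 -0.0565] ([0.147, 0.034, -0.0], [0.003, -0.002, 0.001])
0.0 [ 0.5713 -0.0589] ([0.164, 0.041, -0.0], [0.003, -0.002, 0.001])
```

Approach until contact, with the door to about 0.07.

Call:
play_rows(motion=[[[0.04,0.008,0],[0,0,0],0],[[0.075,0.012,0],[0,0,0],0],[[0.095,0.015,0],[0,0,0],0],[[0.11,0.02,0],[0,0,0],0],[[0.12,0.022,0],[0,0,0],0]])

```text
time_s: 21.02
position: [0.5586, -0.0525, 0.1603]
tcp_rot: [0.001, 0.999, -0.036, 0.001]
force: [-0.2, -0.4, 0.2]
gripper_width: -0.0002
```

Call:
play_rows(motion=[[[0.004,0.001,0],[0,0,0],0],[[0.008,0.003,0],[0,0,0],0],[[0.01,0.004,0],[0,0,0],0],[[0.01,0.004,0],[0,0,0],0]])

```text
time_s: 21.52
position: [0.5616, -0.0539, 0.1603]
tcp_rot: [0.001, 0.999, -0.036, 0.001]
force: [-0.3, 0.1, -0.5]
gripper_width: 0.0002
```

```bash
python3 -c "
from h import *
show(); s=sense()
p,d=vision.capture('wrist'); cv2.imwrite('pics/w9.png',p[:,:,::-1])
"
```

```text
t 21.525 pos [ 0.5616 -0.0539  0.1603] yaw -0.0727 F [-0.3  0.1 -0.5] w 0.0002 q6 -0.22
```

View pics/w9.png

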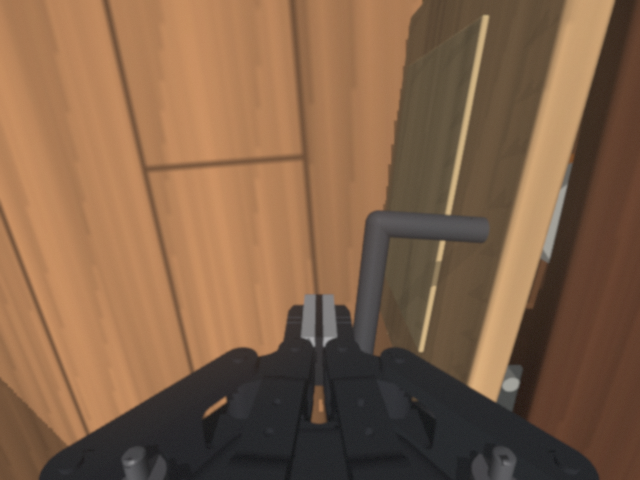

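The closed fingertips are at (318,300) and the bar's left edge is at about column 358, so roughly 9 mm remains. Moving on in small steps.

Call:
play_rows(motion=[[[0.01,0.003,0],[0,0,0],0],[[0.02,0.006,0],[0,0,0],0],[[0.03,0.01,0],[0,0,0],0],[[0.035,0.012,0],[0,0,0],0],[[0.035,0.012,0],[0,0,0],0]])

```text
time_s: 22.2
position: [0.5657, -0.0557, 0.1599]
tcp_rot: [-0.001, 0.999, -0.036, -0.006]
force: [-12.1, 4.0, 9.6]
gripper_width: -0.0003
```

```bash
python3 -c "
from h import *
show(); s=sense()
p,d=vision.capture('wrist'); cv2.imwrite('pics/w10.png',p[:,:,::-1])
"
```

```text
t 22.2 pos [ 0.5657 -0.0557  0.1599] yaw -0.0722 F [-12.1   4.    9.6] w -0.0003 q6 -0.22
```

View pics/w10.png

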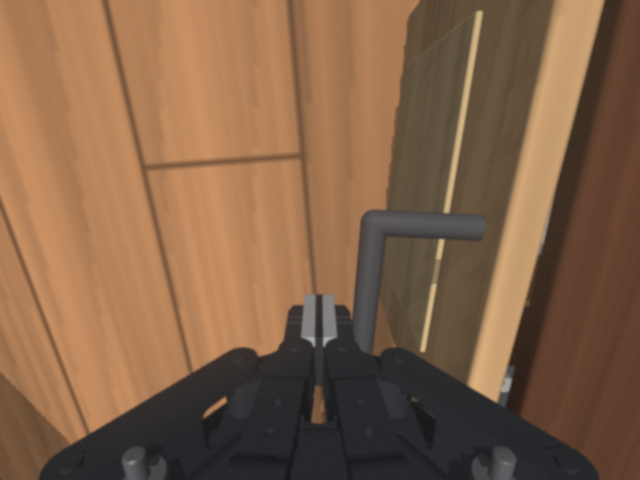

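```bash
python3 -c "
from h import *
s=sense()
# bar axis rows 250..340 ; outer/inner edges of bar
w=onplane('wrist',[[371,235],[365,330],[476,12],[420,350]],.18,s); print(w.round(4)); v=w[0]-w[1]; print('phi by bar', TH-(-np.arctan2(v[0],v[1])) )
# door top outer-left edge from (572,0)?? top face edges z=.197
w=onplane('wrist',[[604,0],[505,395]],.197,s); print(w.round(4)); v=w[0]-w[1]; print('phi', TH+np.arctan2(v[0],v[1]))
for ph in (.06,.08,.1,.12): print(ph,doorpt(-.047,-.12,ph),doorpt(.007,-.2,ph))
show()
"
python3 - <<'E'
import cv2
p=cv2.imread('pics/w10.png'); cv2.imwrite('pics/w10c.png',cv2.resize(p[200:480,230:530],None,fx=2.6,fy=2.1))
E
```

```text
[[ 0.5886 -0.0132  0.18  ]
 [ 0.5851 -0.0551  0.18  ]
 [ 0.6232  0.0581  0.18  ]
 [ 0.6085 -0.0667  0.18  ]]
phi by bar 0.009085937850163331
[[ 0.6506  0.0544  0.197 ]
 [ 0.6374 -0.0771  0.197 ]]
phi 0.026551858907010867
0.06 [ 0.58750209 -0.00690764] [ 0.63041653 -0.09336196]
0.08 [ 0.58526059 -0.00563522] [ 0.62643747 -0.09293049]
0.1 [ 0.58304498 -0.00431823] [ 0.62246784 -0.09241953]
0.12 [ 0.58085615 -0.0029572 ] [ 0.61850922 -0.09182928]
t 22.25 pos [ 0.5657 -0.0558  0.1599] yaw -0.0722 F [-11.8   5.4   8.5] w -0.0 q6 -0.22
```

View pics/w10c.png

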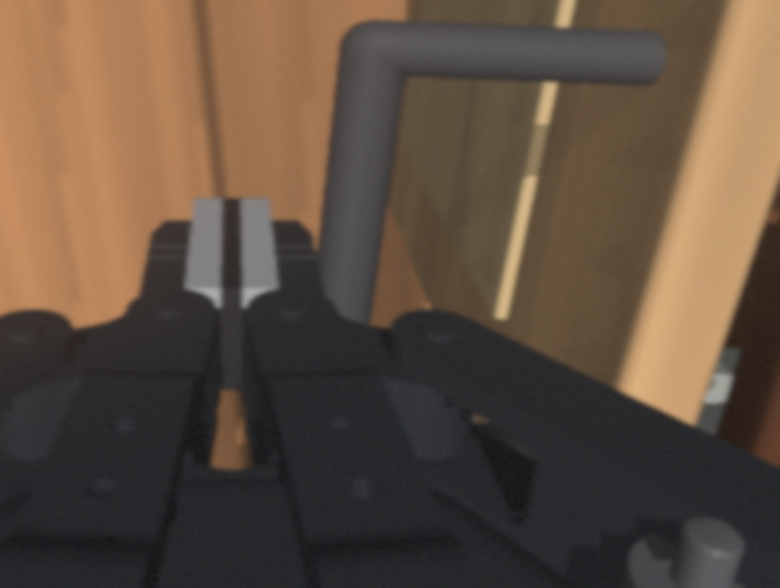

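The fingers bear squarely on the bar and the catch is now resisting at 12 N, with the arm giving about 2 N/mm. I'll shift towards the bar's free end, where the longer lever needs less push and stores less energy at the snap.

```bash
python3 -c "
from h import *
show()
for ph in (.112,.06,.05,.03,.015,.0):
    h=doorpt(-.047-.0195,-.202,ph); print(ph,h.round(4),rel(*h,.16,TH))
"
```

```text
t 22.25 pos [ 0.5657 -0.0558  0.1599] yaw -0.0722 F [-11.8   5.4   8.5] w -0.0 q6 -0.22
0.112 [ 0.5475 -0.0805] ([-0.055, 0.087, 0.0], [-0.004, 0.025, 0.002])
0.06 [ 0.5573 -0.0856] ([-0.021, 0.101, -0.0], [-0.004, 0.025, 0.002])
0.05 [ 0.5592 -0.0865] ([-0.014, 0.104, -0.0], [-0.004, 0.025, 0.002])
0.03 [ 0.5631 -0.0883] ([-0.001, 0.109, -0.0], [-0.004, 0.025, 0.002])
0.015 [ 0.566  -0.0896] ([0.009, 0.112, -0.001], [-0.004, 0.025, 0.002])
0.0 [ 0.5689 -0.0908] ([0.019, 0.116, -0.001], [-0.004, 0.025, 0.002])
```

Call:
play_rows(motion=[[[-0.02,0,0],[0,0,0],0],[[-0.04,0,0],[0,0,0],0],[[-0.04,0.06,0],[0,0,0],0],[[-0.04,0.112,0],[0,0,0],0],[[-0.04,0.112,0],[0,0,0],0]])

```text
time_s: 22.88
position: [0.552, -0.0906, 0.1601]
tcp_rot: [-0.001, 0.999, -0.038, -0.006]
force: [0.1, 1.1, 0.0]
gripper_width: -0.0001
```

```bash
python3 -c "
from h import *
show()
for ph in (.112,.06,.05,.03,.015,.0):
    h=doorpt(-.047-.0195,-.202,ph); print(ph,h.round(4),rel(*h,.16,TH))
"
```

```text
t 22.875 pos [ 0.552  -0.0906  0.1601] yaw -0.075 F [0.1 1.1 0. ] w -0.0001 q6 -0.29
0.112 [ 0.5475 -0.0805] ([-0.017, -0.032, 0.0], [-0.003, 0.023, -0.004])
0.06 [ 0.5573 -0.0856] ([0.017, -0.018, 0.0], [-0.003, 0.023, -0.004])
0.05 [ 0.5592 -0.0865] ([0.023, -0.015, -0.0], [-0.003, 0.023, -0.004])
0.03 [ 0.5631 -0.0883] ([0.036, -0.01, -0.0], [-0.003, 0.023, -0.004])
0.015 [ 0.566  -0.0896] ([0.046, -0.007, -0.0], [-0.003, 0.023, -0.004])
0.0 [ 0.5689 -0.0908] ([0.057, -0.004, -0.0], [-0.003, 0.023, -0.004])
```

Call:
play_rows(motion=[[[0.005,-0.005,0],[0,0.02,0],0],[[0.01,-0.01,0],[0,0.02,0],0],[[0.015,-0.01,0],[0,0.02,0],0],[[0.02,-0.01,0],[0,0.02,0],0],[[0.025,-0.01,0],[0,0.02,0],0]])

```text
time_s: 23.5
position: [0.5598, -0.088, 0.16]
tcp_rot: [-0.001, 0.999, -0.037, -0.001]
force: [-0.1, 0.5, -0.4]
gripper_width: 0.0
```

Call:
play_rows(motion=[[[0.003,0,0],[0,0,0],0],[[0.006,0,0],[0,0,0],0],[[0.009,0,0],[0,0,0],0],[[0.012,0,0],[0,0,0],0]])

```text
time_s: 24.0
position: [0.5615, -0.0881, 0.1599]
tcp_rot: [-0.001, 0.999, -0.037, -0.003]
force: [-6.0, -1.1, 3.9]
gripper_width: 0.0001
```

Call:
play_rows(motion=[[[0.008,0,0],[0,0,0],0],[[0.01,0,0],[0,0,0],0],[[0.012,0,0],[0,0,0],0]])

```text
time_s: 24.38
position: [0.5616, -0.088, 0.1597]
tcp_rot: [-0.001, 0.999, -0.037, -0.007]
force: [-9.6, -1.3, 7.2]
gripper_width: 0.0002
```

Call:
play_rows(motion=[[[0.01,0,0],[0,0,0],0],[[0.013,0,0],[0,0,0],0],[[0.016,0,0],[0,0,0],0]])

```text
time_s: 24.75
position: [0.5616, -0.0878, 0.1595]
tcp_rot: [-0.002, 0.999, -0.036, -0.012]
force: [-11.9, -1.7, 8.7]
gripper_width: -0.0003
```

```bash
python3 -c "
from h import *
show((.5640,-.0885,.16,TH),(.566,-.0885,.16,TH),(.568,-.0885,.16,TH)); print(sense()['torque'])
"
```

```text
t 24.75 pos [ 0.5616 -0.0878  0.1595] yaw -0.073 F [-11.9  -1.7   8.7] w -0.0003 q6 -0.27
(0.564, -0.0885, 0.16, -0.073) -> ([0.008, 0.002, -0.002], [-0.005, 0.049, -0.0])
(0.566, -0.0885, 0.16, -0.073) -> ([0.015, 0.001, -0.002], [-0.005, 0.049, -0.0])
(0.568, -0.0885, 0.16, -0.073) -> ([0.021, 0.001, -0.002], [-0.005, 0.049, -0.0])
[-0.16856491  1.80318122 -0.12706675]
```

Call:
play_rows(motion=[[[0.004,0,-0.002],[-0.005,0.02,0],0],[[0.007,0,-0.002],[-0.005,0.035,0],0],[[0.01,0,-0.002],[-0.005,0.05,0],0]])

```text
time_s: 25.12
position: [0.5617, -0.0878, 0.1595]
tcp_rot: [-0.0, 0.999, -0.036, -0.003]
force: [-8.7, -0.5, 4.1]
gripper_width: 0.0004
```

Call:
play_rows(motion=[[[0.013,0,0],[0,0.01,0],0],[[0.016,0,0],[0,0.015,0],0],[[0.019,0,0],[0,0.02,0],0]])

```text
time_s: 25.5
position: [0.5621, -0.0877, 0.159]
tcp_rot: [-0.001, 0.999, -0.036, -0.004]
force: [-13.6, -1.9, 8.9]
gripper_width: 0.0
```

```bash
python3 -c "
from h import *
show((.5617,-.0885,.16,TH)); 
p,d=vision.capture('wrist'); cv2.imwrite('pics/w11.png',p[:,:,::-1])
p,d=vision.capture('scene'); cv2.imwrite('pics/s11.png',cv2.resize(p[130:350,180:400,::-1],None,fx=3.5,fy=2.7))
"
```

```text
t 25.5 pos [ 0.5621 -0.0877  0.159 ] yaw -0.0716 F [-13.6  -1.9   8.9] w 0.0 q6 -0.28
(0.5617, -0.0885, 0.16, -0.073) -> ([-0.001, 0.003, -0.003], [-0.002, 0.017, 0.003])
```

View pics/w11.png

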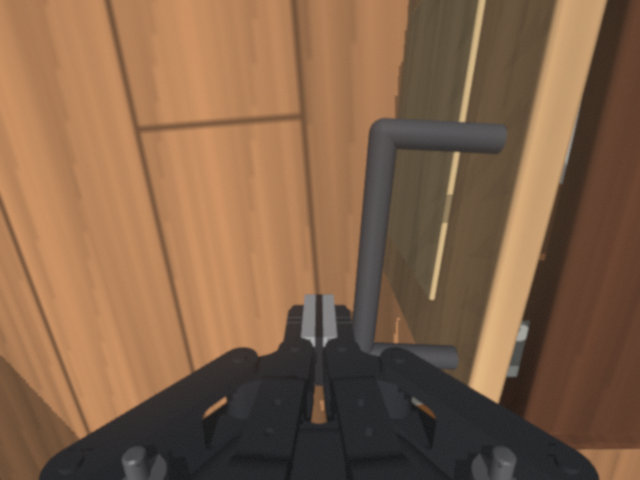

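View pics/s11.png

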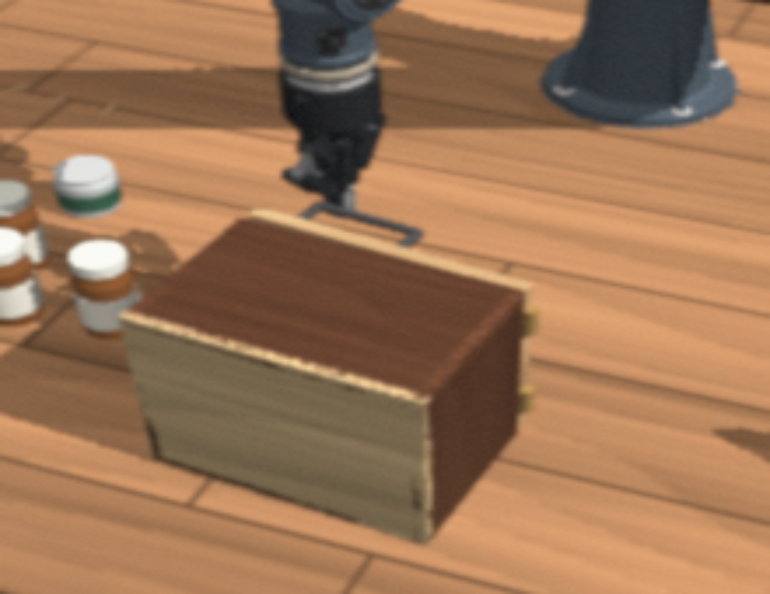

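The door is nearly shut and bears on the catch; its pin is at (515,345) in the wrist view. I'll keep ramping gently.

Call:
play_rows(motion=[[[0.016,0,0],[0,0.018,0],0],[[0.019,0,0],[0,0.022,0],0],[[0.022,0,0],[0,0.025,0],0]])

```text
time_s: 25.98
position: [0.5622, -0.0874, 0.1585]
tcp_rot: [-0.001, 0.999, -0.035, -0.005]
force: [-17.2, -2.1, 10.6]
gripper_width: 0.0001
```

Call:
play_rows(motion=[[[0.02,0,-0.004],[0,0.025,0],0],[[0.023,0,-0.005],[0,0.028,0],0],[[0.026,0,-0.005],[0,0.03,0],0]])

```text
time_s: 26.35
position: [0.5622, -0.0873, 0.1587]
tcp_rot: [-0.001, 0.999, -0.035, -0.007]
force: [-17.4, -2.5, 7.1]
gripper_width: -0.0001
```

```bash
python3 -c "
from h import *
show((.5617,-.0885,.16,TH)); print(sense()['torque'])
"
```

```text
t 26.35 pos [ 0.5622 -0.0873  0.1587] yaw -0.0692 F [-17.4  -2.5   7.1] w -0.0001 q6 -0.28
(0.5617, -0.0885, 0.16, -0.073) -> ([-0.002, 0.004, -0.004], [-0.004, 0.026, 0.008])
[-0.4733925   2.60044258 -0.08544159]
```

Call:
play_rows(motion=[[[0.026,0,-0.006],[0,0.03,0],0],[[0.029,0,-0.007],[0,0.034,0],0],[[0.031,0,-0.007],[0,0.036,0],0]])

```text
time_s: 26.72
position: [0.5636, -0.0878, 0.1588]
tcp_rot: [-0.001, 0.999, -0.034, -0.007]
force: [-13.1, -5.1, 2.1]
gripper_width: 0.0001
```

```bash
python3 -c "
from h import *
show((.5617,-.0885,.16,TH)); 
p,d=vision.capture('wrist'); cv2.imwrite('pics/w12.png',p[:,:,::-1])
show()
"
```

```text
t 26.725 pos [ 0.5636 -0.0878  0.1588] yaw -0.0678 F [-13.1  -5.1   2.1] w 0.0001 q6 -0.28
(0.5617, -0.0885, 0.16, -0.073) -> ([-0.006, 0.003, -0.004], [-0.004, 0.027, 0.01])
t 26.775 pos [ 0.5658 -0.0883  0.159 ] yaw -0.0684 F [-3.9 -2.5 -1. ] w 0.0 q6 -0.28
```

View pics/w12.png

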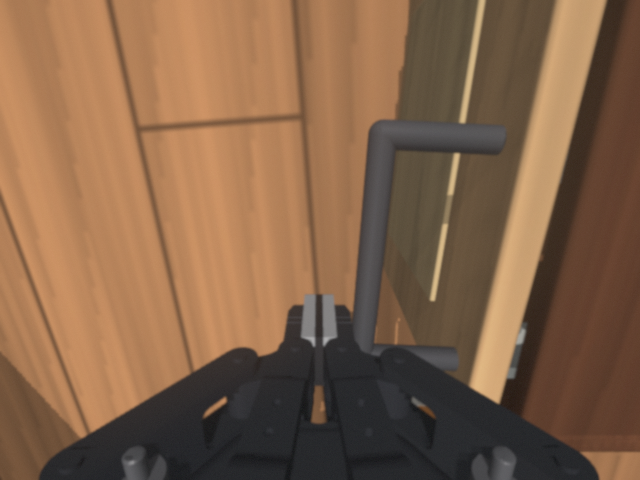

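The door is now going over the catch: x has moved 2 mm and the force has dropped to 4 N. I'll reduce the push target and hold.

Call:
play_rows(motion=[[[0.004,0,0],[0,0,0],0],[[0.005,0,0],[0,0,0],0]])

```text
time_s: 27.02
position: [0.5685, -0.0885, 0.1591]
tcp_rot: [-0.001, 0.999, -0.034, -0.003]
force: [0.2, -0.0, 0.2]
gripper_width: -0.0001
```

```bash
python3 -c "
from h import *
show((.5617,-.0885,.16,TH)); 
p,d=vision.capture('wrist'); cv2.imwrite('pics/w13.png',p[:,:,::-1])
show()
"
```

```text
t 27.025 pos [ 0.5685 -0.0885  0.1591] yaw -0.0686 F [ 0.2 -0.   0.2] w -0.0001 q6 -0.28
(0.5617, -0.0885, 0.16, -0.073) -> ([-0.023, 0.002, -0.003], [-0.003, 0.011, 0.009])
t 27.075 pos [ 0.5686 -0.0885  0.1592] yaw -0.0684 F [ 0.7  0.  -0.2] w 0.0001 q6 -0.28
```

View pics/w13.png

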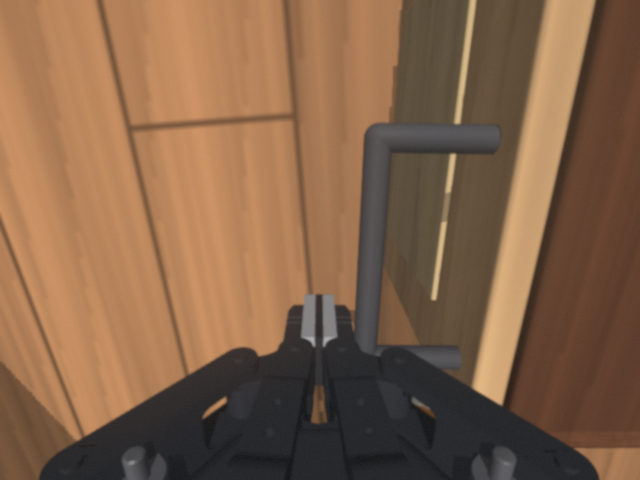

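The force is zero and no dark gap remains between door (column 505–590) and cabinet, so the door ran ahead of the fingers and snapped shut. Backing away to check.

Call:
play_rows(motion=[[[-0.03,0,0],[0,0,0],0],[[-0.1,0,0],[0,0,0],0],[[-0.15,0,-0.1],[0,0,0],0],[[-0.15,-0.05,-0.3],[0,0,0],0],[[-0.15,-0.08,-0.45],[0,0,0],0]])

```text
time_s: 27.7
position: [0.526, -0.0612, 0.2968]
tcp_rot: [-0.001, 0.999, -0.034, -0.002]
force: [0.4, -0.7, -0.1]
gripper_width: 0.0001
```

```bash
python3 -c "
from h import *
s=sense(); show()
p,d=vision.capture('wrist'); cv2.imwrite('pics/w14.png',p[:,:,::-1])
p,d=vision.capture('top'); cv2.imwrite('pics/top3.png',p[:,:,::-1])
for ph in (0,.04,.06): print(ph,proj('wrist',[[*doorpt(-.047,-.12,ph),.18],[*doorpt(-.047,-.205,ph),.18],[*doorpt(.007,-.24,ph),.197]],s).round(1).tolist())
"
```

```text
t 27.7 pos [ 0.526  -0.0612  0.2968] yaw -0.0683 F [ 0.4 -0.7 -0.1] w 0.0001 q6 -0.26
0 [[405.3, 166.9], [396.5, 270.3], [462.8, 317.8]]
0.04 [[399.2, 164.2], [386.9, 268.0], [451.2, 317.9]]
0.06 [[396.2, 162.7], [382.2, 266.7], [445.5, 317.8]]
```

View pics/w14.png

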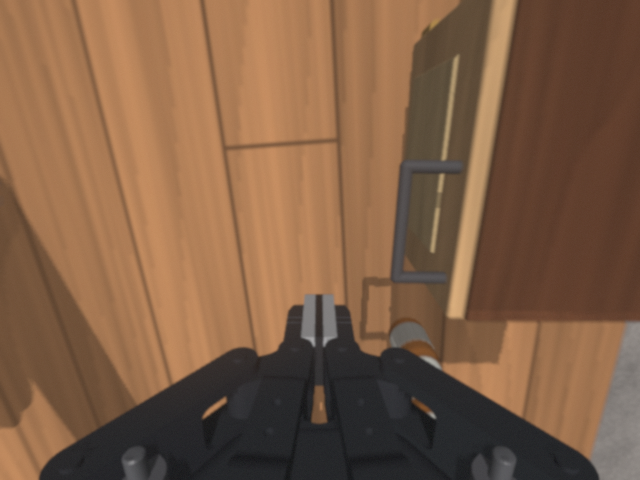

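View pics/top3.png

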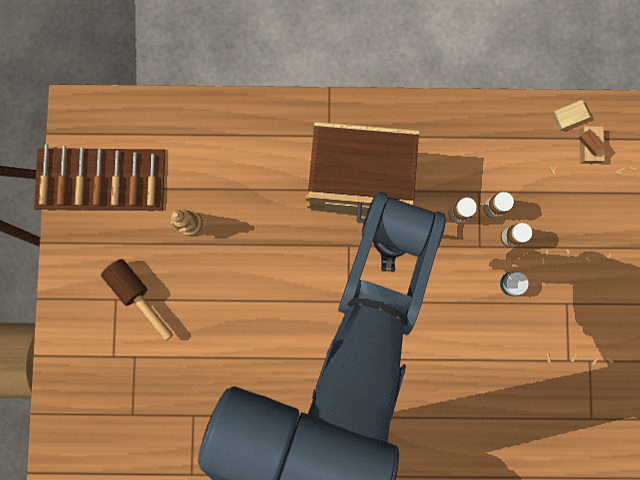

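The bar runs from (405,170) to (397,275) and the door's inner corner is at (466,318). Both fit a door angle of 0 rather than 0.04 or more, so the catch holds. The bystanders are where they were. I'll let it settle briefly, then hand in.

Call:
play_rows(motion=[[[-0.05,0,-0.03],[0,0,0],0],[[-0.1,0,-0.05],[0,0,0],0],[[-0.1,0,-0.05],[0,0,0],0],[[-0.1,0,-0.05],[0,0,0],0],[[-0.1,0,-0.05],[0,0,0],0]])

```text
time_s: 28.42
position: [0.4992, -0.0597, 0.3145]
tcp_rot: [0.001, 0.999, -0.034, 0.003]
force: [0.5, -0.8, -0.7]
gripper_width: 0.0001
```

```bash
python3 -c "
from h import *
show(); print(r.job_done())
"
```

```text
t 28.425 pos [ 0.4992 -0.0597  0.3145] yaw -0.0672 F [ 0.5 -0.8 -0.7] w 0.0001 q6 -0.28
the job is handed in; nothing more can be done
None
```

The job is done and handed in at 28.4 s; no verdict is reported. I pulled the door open to about 1.51 rad and set the nearest amber jar (at about 0.545, -0.294) in the door rack. I then swung the door back by its handle and pushed it with closed fingers through the catch.

**Door:** In the last wrist picture the handle and door edge fit an angle near 0, not a spring-back to 0.04 or more. My pushing force peaked at about 17 N in the readings and was zero after the snap. The force on the stop itself cannot be measured.

**Jar:** It stood upright and free in the rack after release, and was still upright at about 0.7 rad. With the door shut it cannot be seen, so its final pose is unchecked.

**Bystanders:** The wax tin, figurine and mallet look unmoved in the last top view. I judged this by eye and did not measure it.

**Disagreement:** The jar's position across the rack differed by about 3 to 4 mm between the camera estimates. I aimed between them, and it went in without touching the sides.

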